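# Tip bearing balls into their box low down, then lap its lid leaves shut

### The job

Take the green scoop by its black grip and empty all five bearing balls into the grey box, bringing the pouring lip right down to the box's mouth (within about 3 cm above the rim) before tipping, so that none bounces out; then set the scoop back down upright on the bench. Push the box's lid fully shut, first the plain aluminium leaf with the rebated edge and only then the blue leaf, so that its yellow flange laps over the other; leave the other things on the bench where they are.

Things in the scene. Friction and masses are not known exactly. Their poses are not given: they have to be found in the camera images.
- box: Grey sheet-metal ball box, fixed to the bench: 120 mm long (its x) by 96 mm wide (its y), 42 mm high, open on top, walls and floor 4 mm. Origin at the centre of its underside, z up. Its two lid leaves are hinged along the two long sides, so that the two ends (-x and +x) are clear for pouring over
- box_mouth (a point): Centre of the box's mouth, level with its rim, 42 mm above the bench. On the way from the scoop (right) stands a fixed bench grinder 300 mm high, x 0.34 to 0.67, y -0.23 to 0.15 (x ahead of the robot, y left), with a fixed mug (101 mm tall) and tape measure in front of it: carry the scoop over them. A fixed buffing wheel, 300 mm high, begins at x 0.47, y -0.40
- rebated_hinge (a point): Middle of the hinge line (along the box's x) of the rebated leaf, on the box's +y side, 43 mm above the bench; axes as the box's
- flanged_hinge (a point): Middle of the hinge line (along the box's x) of the flanged leaf, on the box's -y side, 43 mm above the bench; axes as the box's
- rebated (a joint): Angle of the rebated leaf: 0 lies shut level over the box, 1.57 stands upright, more leans outward; starts open at 1.6 to 1.85. Bare aluminium plate 120 mm long, 4 mm thick, with a dark 2 mm step along its free edge, 52 mm from hinge to edge. Stiff hinge: it stays where it is left, and about 1 to 2 N near its free edge moves it
- flanged (a joint): Angle of the flanged leaf, measured the same way; starts open at 1.6 to 1.85. Blue plate 120 mm long with a yellow flange strip on top along its free edge, 58 mm from hinge to edge, 7.5 mm thick there; shut, the strip laps over the edge of the rebated leaf. Same stiff hinge
- rebated_edge (a point): Middle of the free edge of the rebated leaf
- flanged_edge (a point): Middle of the free edge of the flanged leaf
- scoop_grip (a point): Grip point of the loose green scoop (0.14 kg without balls), in its black upright grip: 14 mm thick across the scoop's y, 30 mm along its x, top 78 mm above the scoop's underside; this point is 55 mm above the underside, 23 mm below the grip's top. Scoop axes: x toward the pouring nose, z up. The scoop is 117 mm long over all: the back of the grip is 15 mm behind this point, the back wall of the pan 16 mm in front of it. The pan is 58 mm wide with walls 32 mm high
- scoop_lip (a point): Middle of the scoop's pouring lip, 102 mm in front of (scoop's x) and 42 mm below scoop_grip, 13 mm above the underside. The floor ramps up 21 degrees to this open lip, so the balls stay in until the nose is tipped down more than about 20 degrees; 50 degrees empties it. During the pour the nose may overhang the inside of the box; the underside of the pan just behind the lip is 13 mm lower than the lip while the scoop is level
- ball1_center (a point): Centre of a steel bearing ball, 18 mm diameter, 24 g; starts lying in the scoop
- ball2_center (a point): Centre of a steel bearing ball, 18 mm diameter, 24 g; starts lying in the scoop
- ball3_center (a point): Centre of a steel bearing ball, 18 mm diameter, 24 g; starts lying in the scoop
- ball4_center (a point): Centre of a steel bearing ball, 18 mm diameter, 24 g; starts lying in the scoop
- ball5_center (a point): Centre of a steel bearing ball, 18 mm diameter, 24 g; starts lying in the scoop
- buff_compound: Bystander: green block of buffing compound, 48x102x35 mm tall; origin at the centre of its underside
- ball_bearing: Bystander: ball bearing lying flat, 52 mm across, 15 mm tall; origin at the centre of its underside
- nut_a: Bystander: hex nut lying flat, 30x34x16 mm tall; origin at the centre of its underside
- wood_block: Bystander: wooden block, 45x92x36 mm tall; origin at the centre of its underside

How it is judged (in metres and radians):
On the way, in this order (a step that is already met when the one before it is completed fails the run):
1. all five balls lie in the box (x of ball1_center in the frame of box between -0.059 and 0.059 m and y of ball1_center in the frame of box between -0.047 and 0.047 m and z of ball1_center in the frame of box between 0 and 0.036 m and x of ball2_center in the frame of box between -0.059 and 0.059 m and y of ball2_center in the frame of box between -0.047 and 0.047 m and z of ball2_center in the frame of box between 0 and 0.036 m and x of ball3_center in the frame of box between -0.059 and 0.059 m and y of ball3_center in the frame of box between -0.047 and 0.047 m and z of ball3_center in the frame of box between 0 and 0.036 m and x of ball4_center in the frame of box between -0.059 and 0.059 m and y of ball4_center in the frame of box between -0.047 and 0.047 m and z of ball4_center in the frame of box between 0 and 0.036 m and x of ball5_center in the frame of box between -0.059 and 0.059 m and y of ball5_center in the frame of box between -0.047 and 0.047 m and z of ball5_center in the frame of box between 0 and 0.036 m), for 0.2 s.
2. the rebated leaf is shut while the flanged leaf is still open (value of joint rebated below 0.08 rad and value of joint flanged above 0.3 rad), for 0.1 s.
3. the flanged leaf is shut over it (value of joint each of rebated, flanged below 0.08 rad), for 0.2 s.
At the end, for the whole second after the job is handed in: All five balls are inside the box (centres within its walls and below 36 mm), both leaves are shut to within 0.08 rad, the flanged one shut last, and the scoop stands upright on the bench (within 0.12 rad, its grip point 48 to 62 mm high) (all of step 1 and all of step 3 and angle between scoop_grip's own z axis and vertical below 0.12 rad and height (world z) of scoop_grip between 0.048 and 0.062 m); the robot touches nothing.
It fails at once if the scoop is tipped by more than 0.45 rad while its lip is more than 45 mm above the box's rim (angle between scoop_grip's own z axis and vertical above 0.45 rad and z of scoop_lip in the frame of box above 0.087 m).
It fails at once if the flanged leaf is brought down while the rebated leaf is still open (value of joint flanged below 0.25 rad and value of joint rebated above 0.25 rad).
It fails at once if a bystander is moved more than 40 mm (distance of any of buff_compound, ball_bearing, nut_a, wood_block from where it was at the start of the episode above 0.04 m).
It also fails if it takes over 72 s, if anything falls off the work surface, if the arm or the gripper's body presses on something with over 40 N, if the wrist force passes 120 N, or if a joint passes its speed limit or range.

### The arm

A 6-joint arm with a two-finger parallel gripper is mounted at the origin on a cart in front of the work surface, level with it; the furniture and walls round the work are solid. World frame = base frame: x ahead of the robot, y to its left, z up, the work surface at z = 0. Lengths are in mm, angles in rad, forces in N, time in s.
With the tool pointing down it reaches from about 275 to 825 mm from the base axis. Payload 4.9 kg.
Tool frame: the origin (TCP) lies at the very end of the fingers, on their centre line; the grasp point (between the pads) lies 19 mm behind it; z points along the fingers, y is the direction in which the jaws open and shut (so a half turn about z gives the same grasp; the last joint's range is limited). The gripper opens to 85 mm and grips with 20 to 120 N. Pads are 22 mm wide; open, the fingers measure 114 mm over their backs; the gripper's body (76 mm by 85 mm) begins 54 mm behind the grasp point. The pads swing forward as they close: fully open they stand 13 mm farther back than shut.
Start: joints at [1.15, 0.326, -0.193, 1.052, 0, 1.437], TCP at [155.58, 527.554, 195.781] pointing down, gripper open.
Joint ranges: [-2.65, 2.65], [-0.97, 1.79], [-1.3, 1.35], [-1.93, 2.1], [-1.47, 1.37], [-3.14, 3.14]. Speed limits (rad/s): [2.57, 2.57, 3.14, 3.14, 3.14, 3.14].

### API

Orientations are given as [roll, pitch, yaw] about the fixed x, y, z axes, in that order (R = Rz(yaw) Ry(pitch) Rx(roll)).
In Python, from bench import bot, solve_ik, imaging gives the robot as it stands. Calls block until the motion is done:
- bot.move_ptp(position, orientation): joint-space move of the TCP to a pose.
- bot.movel(position, rot=None, max_speed=150, threshold=None): straight line of the TCP; rot=None keeps the orientation; max_speed is the mean speed in mm/s. With threshold (N) it stops when the force on the tool has changed by that much, and returns True; else False.
- bot.move_j(angles): joint-space move.
- bot.grip(opening, effort=None): opening from 0.0 (shut) to 1.0 (fully open); effort is the grip in N (None keeps the last); returns when the fingers have stopped.
- bot.dwell(seconds).
- solve_ik(position, orientation): joint angles nearest the present ones, or None.
- bot.get_state(): the state.
- imaging.capture(name): name is "scene" or "top"; returns the picture (384x512x3 uint8, blue, green, red); there is no depth.
- imaging.camera_model(name): a dict with "K" (3x3 intrinsics, pixels), "position" and "rotation" of the camera in the world. Camera axes: x right, y up, looking along -z (the intrinsics and any distortion apply to the point x, -y, -z); pixel columns grow to the right and rows downward; lengths in mm; the calibration is good to about 2 mm. A picture is of the moment at which its call begins. camera_model takes no time and is no camera call.
A pose or a line that the arm cannot do raises bot.IKError and nothing moves.
- bot.sign_off(): hands the job in, once; it reports no verdict.
The state is a dict: "t": time; "qpos": joint angles; "joint_velocities": joint speeds; "effort": joint torques, N m; "tcp_pos": TCP position; "orientation": TCP orientation; "contact_force": force on the tool from outside, world axes, zero at the start; "wrist_torque": the same for the moment, N m; "opening": opening from 0.0 (shut) to 1.0 (fully open).
Only numpy, scipy, OpenCV 4.12 (cv2) and the standard library are available. Lean on these libraries where they do the work, as an engineer would, in place of code of your own. Each camera call takes 0.05 s, during which the arm holds its last target.

## Working session

There is one attempt and no reset: what is moved stays moved. The work goes in short steps, each a Python script; the robot and the scene stay as the last script left them, time stands still between calls to the robot, and variables do not carry over. Pictures are saved under pics/ and viewed, and the job is handed in when it is done.

```bash
ls; mkdir -p pics
python3 - <<'E'
from bench import bot, solve_ik, imaging
import cv2
for n in("scene","top"):
    im=imaging.capture(n); cv2.imwrite(f"pics/{n}0.png",im)
    print(n,imaging.camera_model(n))
s=bot.get_state();print(s)
E
```

```text
pics
scene {'K': array([[451.32702319,   0.        , 265.42154539],
       [  0.        , 451.32702319, 189.44855418],
       [  0.        ,   0.        ,   1.        ]]), 'position': array([-274.57954291, -349.19396868, 1317.2568767 ]), 'rotation': array([ 0.60234448, -0.00790381, -1.18462028])}
top {'K': array([[371.60904127,   0.        , 256.27479174],
       [  0.        , 371.60904127, 201.7501007 ],
       [  0.        ,   0.        ,   1.        ]]), 'position': array([ 433.8912825 ,  -27.70260275, 1084.40338919]), 'rotation': array([ 0.08776853,  0.01261399, -1.57388657])}
{'t': 0.1, 'qpos': array([ 1.14978760e+00,  3.26841294e-01, -1.93438017e-01,  1.05202106e+00,
        9.39685673e-06,  1.43658098e+00]), 'joint_velocities': array([ 0.0003392 , -0.00189643,  0.00345778, -0.00058021, -0.00062979,
        0.00033714]), 'effort': array([ 1.15046631e-03, -4.44238114e+01,  2.63037515e+01,  7.86885474e-03,
       -9.41198573e-05,  3.71209580e-06]), 'tcp_pos': array([155.34821347, 527.02668341, 195.11310089]), 'orientation': array([-3.14010339e+00, -2.10573156e-04,  2.85479911e+00]), 'contact_force': array([-0.09402362,  0.23451872, -0.5048675 ]), 'wrist_torque': array([-0.00923175, -0.01265536,  0.00273565]), 'opening': 0.9981324075990443}
```

View pics/scene0.png

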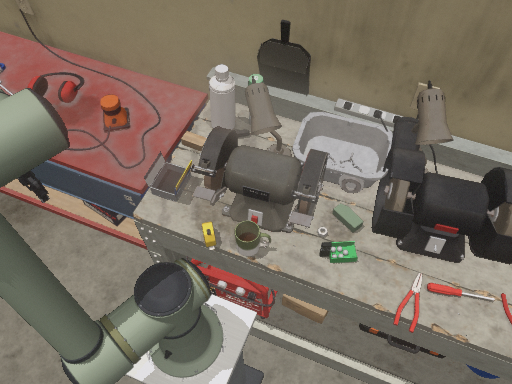

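View pics/top0.png

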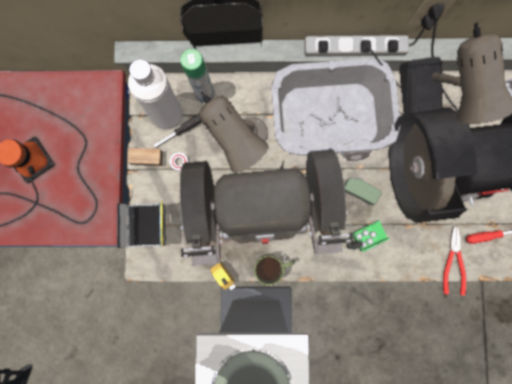

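```bash
cat > h.py <<'E'
import numpy as np, cv2
from scipy.spatial.transform import Rotation as R
from bench import bot, solve_ik, imaging
def cam(n):
    m=imaging.camera_model(n); return m['K'],np.array(m['position']),R.from_euler('xyz',m['rotation']).as_matrix(),m
def proj(n,P):
    K,p,Rm,_=cam(n); c=(np.atleast_2d(P)-p)@Rm; c=c*[1,-1,-1]; q=c@K.T; return q[:,:2]/q[:,2:]
def ray(n,uv,z):
    K,p,Rm,_=cam(n); uv=np.atleast_2d(uv)
    d=np.c_[uv,np.ones(len(uv))]@np.linalg.inv(K).T*[1,-1,-1]@Rm.T
    return p+d*((z-p[2])/d[:,2])[:,None]
def crop(n,name,c,half,s,pts=None):
    im=imaging.capture(n) 
    save(im,name,c,half,s)
    return im
def save(im,name,c,half,s):
    x,y=c;hx,hy=half
    x0,y0=max(0,x-hx),max(0,y-hy)
    cr=im[y0:y+hy,x0:x+hx]
    cv2.imwrite(name,cv2.resize(cr,None,fx=s,fy=s,interpolation=cv2.INTER_CUBIC)); print(name,'origin',x0,y0,'scale',s)
E
python3 - <<'E'
from h import *
print({n:cam(n)[3].keys() for n in("top","scene")})
t=cv2.imread('pics/top0.png');s=cv2.imread('pics/scene0.png')
save(t,'pics/t_sc.png',(365,235),(35,30),10)
save(t,'pics/t_bx.png',(150,222),(40,32),10)
save(s,'pics/s_sc.png',(340,250),(35,25),10)
save(s,'pics/s_bx.png',(175,180),(35,25),10)
print(proj('top',[[0,0,0],[340,150,0],[340,-230,300]]),ray('top',[[355,243]],78),ray('scene',[[325,247]],78))
E
```

```text
{'top': dict_keys(['K', 'position', 'rotation']), 'scene': dict_keys(['K', 'position', 'rotation'])}
pics/t_sc.png origin 330 205 scale 10
pics/t_bx.png origin 110 190 scale 10
pics/s_sc.png origin 305 225 scale 10
pics/s_bx.png origin 140 155 scale 10
[[251.7541524  389.7516968 ]
 [199.63215589 267.24974759]
 [358.73219395 279.59924164]] [[ 410.25391793 -279.90236739   78.        ]] [[ 389.77574362 -286.92564899   78.        ]]
```

Run:
```python
import cv2,numpy as np
a=[cv2.imread('pics/'+f) for f in('t_sc.png','s_sc.png')]
print([x.shape for x in a])
```

```text
[(600, 700, 3), (500, 700, 3)]
```

View pics/t_sc.png

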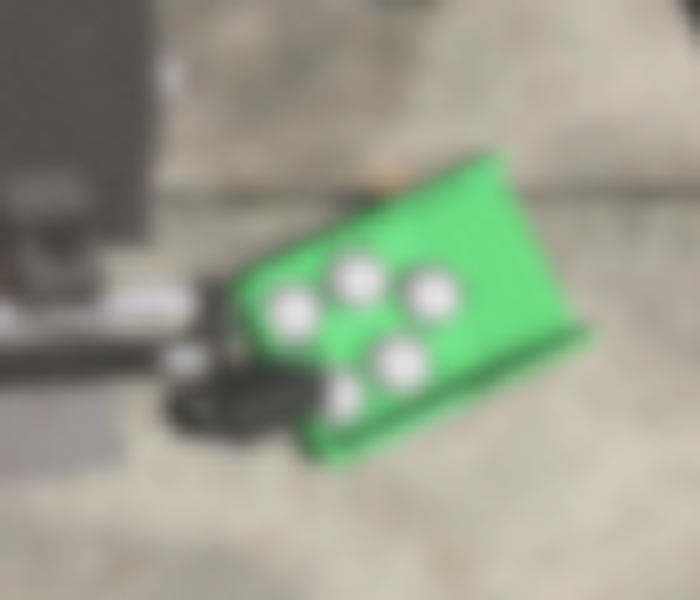

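View pics/s_sc.png

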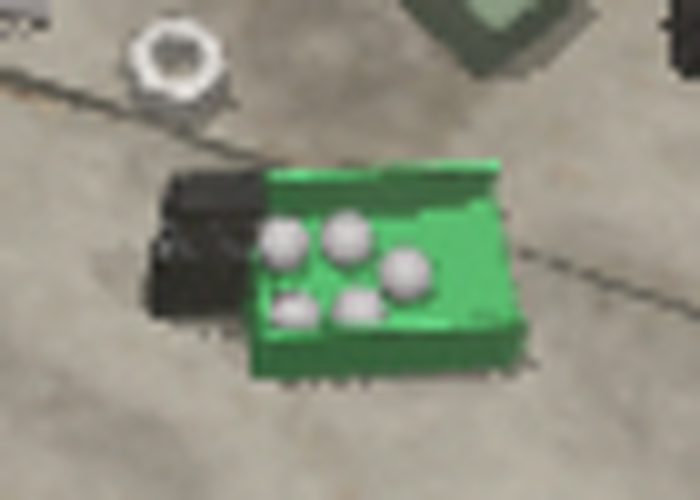

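View pics/t_bx.png

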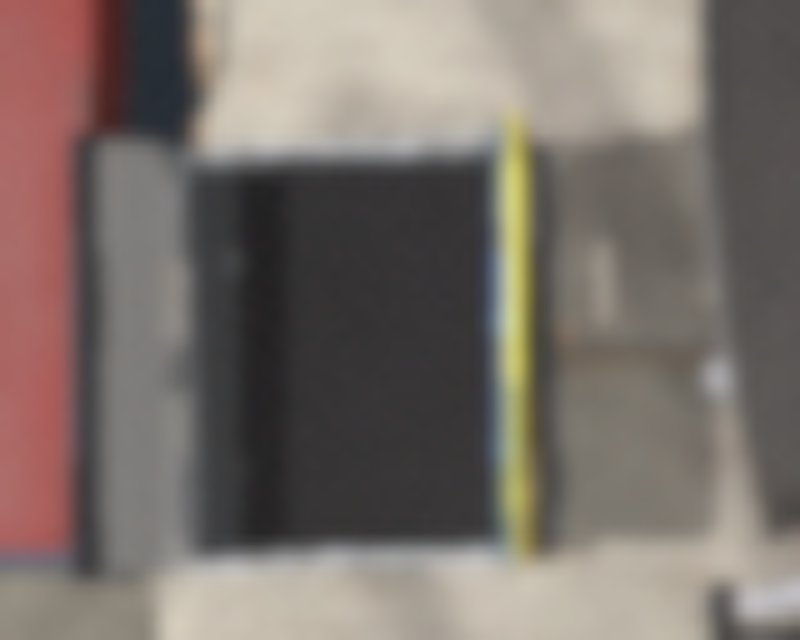

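View pics/s_bx.png

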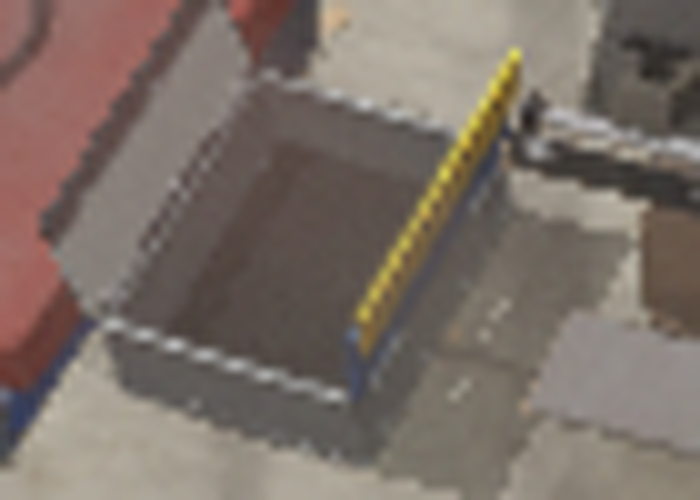

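```bash
cat > fit.py <<'E'
from h import *
from scipy.optimize import least_squares
T=lambda p:np.array([330,205])+np.array(p)/10-0.45*0
S=lambda p:np.array([305,225])+np.array(p)/10
TB=lambda p:np.array([110,190])+np.array(p)/10
SB=lambda p:np.array([140,155])+np.array(p)/10
def tf(v,P):
    c,s=np.cos(v[2]),np.sin(v[2]); P=np.atleast_2d(P).astype(float)
    return np.c_[v[0]+c*P[:,0]-s*P[:,1], v[1]+s*P[:,0]+c*P[:,1], P[:,2]]
def fit(obs,v0,name):
    f=lambda v:np.concatenate([(proj(n,tf(v,P))[0]-px) for n,px,P in obs])
    r=least_squares(f,v0,loss='soft_l1'); print(name,r.x); print(f(r.x).reshape(-1,2).round(1).tolist()); return r.x
sc=[('top',T((325,465)),(16,-29,32)),('top',T((597,330)),(102,-29,32)),('top',T((497,150)),(102,29,32)),
('scene',S((500,163)),(102,29,32)),('scene',S((525,322)),(102,-29,32)),('scene',S((250,333)),(16,-29,32)),('scene',S((255,378)),(16,-29,0))]
vs=fit(sc,[400,-280,-1.1],'scoop')
for n in('top','scene'):
    fit([o for o in sc if o[0]==n],vs,n)
bx=[('top',TB((195,560)),(-60,48,42)),('top',TB((195,150)),(60,48,42)),
('scene',SB((100,325)),(-60,48,42)),('scene',SB((350,402)),(-60,-48,42)),('scene',SB((260,72)),(60,48,42))]
vb=fit(bx,[410,290,0],'box')
for n in('top','scene'):
    fit([o for o in bx if o[0]==n],vb,n)
def wire(im,n,segs,org,sc):
    for a,b,col in segs:
        p=(proj(n,[a,b])-org)*sc
        cv2.line(im,tuple(map(int,p[0])),tuple(map(int,p[1])),col,1)
def boxseg(v,x0,x1,y0,y1,z0,z1,col):
    out=[]
    for z in(z0,z1):
        c=tf(v,[(x0,y0,z),(x1,y0,z),(x1,y1,z),(x0,y1,z)])
        out+=[(c[i],c[(i+1)%4],col) for i in range(4)]
    return out
if __name__=='__main__':
    segs=boxseg(vs,16,102,-29,29,0,32,(0,0,255))+boxseg(vs,-15,15,-7,7,0,78,(255,0,0))
    for n,f,o in(('top','t_sc',(330,205)),('scene','s_sc',(305,225))):
        im=cv2.imread(f'pics/{f}.png');wire(im,n,segs,o,10);cv2.imwrite(f'pics/{f}_w.png',im)
    segs=boxseg(vb,-60,60,-48,48,0,42,(0,0,255))
    for a,L,sg,c in((1.7,52,1,(0,255,0)),(1.7,58,-1,(255,0,255))):
        e=tf(vb,[(-60,sg*(48-L*np.cos(a)),43+L*np.sin(a)),(60,sg*(48-L*np.cos(a)),43+L*np.sin(a))]); segs.append((e[0],e[1],c))
    for n,f,o in(('top','t_bx',(110,190)),('scene','s_bx',(140,155))):
        im=cv2.imread(f'pics/{f}.png');wire(im,n,segs,o,10);cv2.imwrite(f'pics/{f}_w.png',im)
    def st(names,out):
        a=[cv2.imread(f'pics/{x}_w.png') for x in names]; a=[cv2.resize(x,(400,int(x.shape[0]*400/x.shape[1]))) for x in a]
        h=max(x.shape[0] for x in a);a=[cv2.copyMakeBorder(x,0,h-x.shape[0],0,0,0) for x in a];cv2.imwrite(out,np.hstack(a))
    st(('t_sc','s_sc'),'pics/w_sc.png');st(('t_bx','s_bx'),'pics/w_bx.png')
E
python3 fit.py
```

```text
scoop [ 403.14101222 -285.32805683   -1.12306729]
[[0.2, 0.5], [0.4, 0.6], [0.8, -0.0], [-0.6, -1.0], [0.1, -0.6], [0.4, -0.2], [-1.3, -0.3]]
top [ 403.59388973 -284.30824091   -1.11383052]
[[-0.1, 0.3], [-0.1, 0.1], [0.2, -0.4]]
scene [ 402.9325549  -286.31118039   -1.14369039]
[[-0.0, -0.3], [0.3, 0.2], [0.5, 0.1], [-1.2, -0.0]]
box [4.60179268e+02 2.94612386e+02 2.87253274e-02]
[[-0.2, 1.4], [-0.3, -0.3], [0.1, -0.2], [0.3, 0.3], [0.5, -0.7]]
top [4.61792364e+02 2.93980631e+02 2.79014598e-02]
[[0.0, 0.8], [-0.0, -0.9]]
scene [4.59352449e+02 2.95392093e+02 3.85041524e-02]
[[-0.1, 0.1], [0.2, 0.4], [-0.1, -0.5]]
```

View pics/w_sc.png

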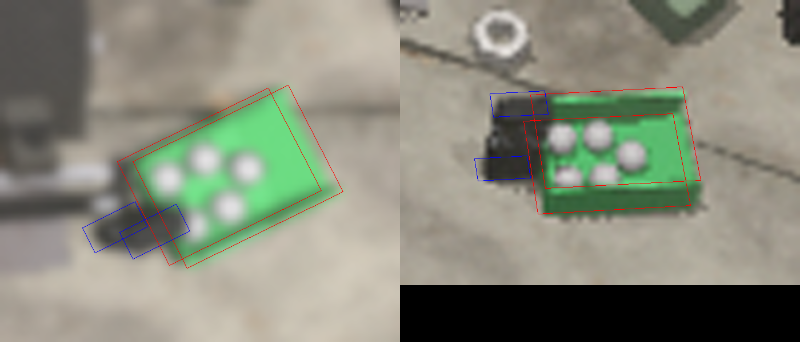

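View pics/w_bx.png

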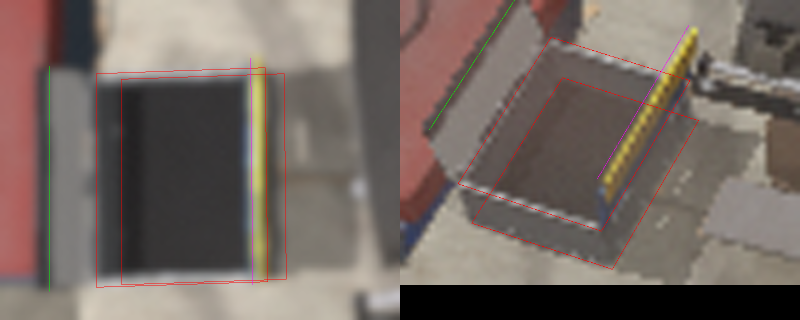

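Run:
```python
from h import *
from scipy.optimize import least_squares
def tri(a,b,z=300):
    r=least_squares(lambda P:np.r_[proj('top',P)[0]-a,proj('scene',P)[0]-b],[600,0,z]);return r.x.round(0),round(r.cost,1)
print('lamp low end',tri((252,160),(266,130)),'tip',tri((207,103),(255,85)))
print('bench front',ray('top',[[160,281],[420,281]],0).round(), 'bench left',ray('top',[[125,260]],0).round())
print('wood',ray('top',[[145,157]],36).round(),'nut',ray('top',[[178,160]],16).round(),'tape',ray('top',[[222,277]],30).round(),'mug',ray('top',[[270,268]],100).round())
print('wheel corner',tri((198,165),(215,135)), tri((335,155),(322,155)))
vs=(403.1,-285.3,-1.123)
def rot(yaw,tilt,half):
    # scoop axes; tool z = down rotated nose-down by tilt; tool y = +-scoop y
    Rs=R.from_euler('z',yaw)*R.from_euler('y',tilt)
    return Rs
for half in(0,1):
    M=R.from_euler('x',np.pi)*R.from_euler('z',np.pi*half)
    def sol(name,lip=None,grip=None,yaw=0,tilt=0):
        Rs=rot(yaw,tilt,half)
        g=np.array(grip) if grip is not None else np.array(lip)-Rs.apply([102,0,-42])
        Rt=Rs*M; tcp=g+Rs.apply([0,0,-19])
        q=solve_ik(tcp.tolist(),Rt.as_euler('xyz').tolist())
        print(half,name,tcp.round(),None if q is None else np.round(q,2))
    sol('pick',grip=(403,-285,55),yaw=-1.123)
    sol('lift',grip=(403,-285,420),yaw=-1.123)
    sol('mid',grip=(480,0,430),yaw=-1.123)
    for y in(0,-.1,.1,np.pi,np.pi-.2,-np.pi+.2):
      for t in(0,.4,.9,1.1):
        d=np.array([np.cos(y),np.sin(y),0])
        sol(f'pour{y:.2f} {t}',lip=np.array([460,294,62])-30*d,yaw=y,tilt=t)
      sol('hi',lip=np.array([460,294,300])-30*d,yaw=y)
```

```text
lamp low end (array([597.,  -8., 279.]), np.float64(0.3)) tip (array([706.,  81., 337.]), np.float64(1.4))
bench front [[ 301.  264.    0.]
 [ 300. -482.    0.]] bench left [[361. 367.   0.]]
wood [[657. 305.  36.]] nut [[651. 214.  16.]] tape [[315.  82.  30.]] mug [[346. -51. 100.]]
wheel corner (array([597., 142., 187.]), np.float64(70.0)) (array([ 615., -196.,  229.]), np.float64(7.8))
0 pick [ 403. -285.   36.] [-0.77  0.4  -0.55  0.62  0.   -2.78]
0 lift [ 403. -285.  401.] [-0.77  0.17  0.12  1.52  0.   -2.78]
0 mid [480.   0. 411.] [-0.15  0.14  0.11  1.54  0.   -2.17]
0 pour0.00 0 [328. 294.  85.] [ 0.56  0.24 -0.63  0.7   0.   -2.58]
0 pour0.00 0.4 [345. 294. 123.] [ 0.42  0.51 -0.2   1.23  0.16 -2.75]
0 pour0.00 0.9 [385. 294. 156.] [ 0.32  0.97  0.42  1.89  0.25 -2.94]
0 pour0.00 1.1 [404. 294. 163.] None
0 hi [328. 294. 323.] [ 0.56  0.06 -0.2   1.31  0.   -2.58]
0 pour-0.10 0 [329. 307.  85.] [ 0.59  0.26 -0.6   0.71  0.   -2.45]
0 pour-0.10 0.4 [346. 305. 123.] [ 0.42  0.5  -0.21  1.21  0.19 -2.66]
0 pour-0.10 0.9 [385. 302. 156.] [ 0.3   0.95  0.38  1.86  0.31 -2.89]

[... 2740 characters left out ...]
592. 294. 323.] [ 0.35  0.52  0.42  1.47  0.   -2.79]
1 pour2.94 0 [589. 268.  85.] [ 0.31  0.59 -0.07  0.91  0.   -2.63]
1 pour2.94 0.4 [573. 271. 123.] [ 0.45  0.33 -0.48  0.43 -0.24 -2.53]
1 pour2.94 0.9 [534. 279. 156.] [ 0.71  0.26 -0.91 -0.26 -0.67 -2.47]
1 pour2.94 1.1 [515. 283. 163.] [ 0.82  0.37 -1.05 -0.64 -0.86 -2.5 ]
1 hi [589. 268. 323.] [ 0.31  0.48  0.37  1.45  0.   -2.63]
1 pour-2.94 0 [589. 320.  85.] [ 0.39  0.63  0.01  0.95  0.   -2.95]
1 pour-2.94 0.4 [573. 317. 123.] [ 0.44  0.32 -0.51  0.35 -0.09 -2.92]
1 pour-2.94 0.9 [534. 309. 156.] [ 0.56  0.2  -1.1  -0.59 -0.28 -2.92]
1 pour-2.94 1.1 [515. 305. 163.] None
1 hi [589. 320. 323.] [ 0.39  0.54  0.46  1.49  0.   -2.95]
```

```bash
cat > kin.py <<'E'
from h import *
from scipy.optimize import least_squares
rng=np.random.default_rng(0);D=[]
for _ in range(300):
    r=rng.uniform(300,700);z=rng.uniform(50,450);t=rng.uniform(-.7,.5);th=rng.uniform(-.8,.8)
    Rt=R.from_euler('z',th)*R.from_euler('y',t)*R.from_euler('x',np.pi)
    q=solve_ik([r*np.cos(th),r*np.sin(th),z],Rt.as_euler('xyz').tolist())
    if q is not None and abs(q[4])<.01: D.append([*q[:4],r,z,th])
D=np.array(D)
def fk(p,q):
    h,a,L1,o1,L2,o2,L3=p;J2,J3,J4=q[...,1],q[...,2],q[...,3]
    e=np.stack([a+L1*np.sin(J2+o1),h+L1*np.cos(J2+o1)],-1)
    f=J2-J3+o2; w=e+np.stack([L2*np.cos(f),-L2*np.sin(f)],-1)
    g=J2-J3+J4; t=w+np.stack([L3*np.cos(g),-L3*np.sin(g)],-1)
    return e,w,t
r=min((least_squares(lambda p:(fk(p,D[:,:4])[2]-D[:,4:6]).ravel(),[200,0,L,.1,L,s,250]) for L in(300,350) for s in(-.3,0.3)),key=lambda r:r.cost)
print(len(D),r.x.round(3),r.cost, np.abs(D[:,0]-D[:,6]).max())
P=r.x
if __name__=='__main__':
    for q in ([.32,.97,.42,1.89],[.42,.51,-.2,1.23],[.64,.22,-1.02,-.46],[-.77,.4,-.55,.62],[-.77,.17,.12,1.52],[.15,.14,.11,1.54]):
        q=np.array(q);print(q,[(x[0]*np.cos(q[0]),x[0]*np.sin(q[0]),x[1]) and np.round([x[0]*np.cos(q[0]),x[0]*np.sin(q[0]),x[1]]).tolist() for x in fk(P,q)])
E
python3 kin.py
```

```text
34 [ 3.08435e+02  6.52500e+00  5.08748e+02  2.00000e-03  4.03681e+02
 -1.75000e-01  4.58177e+02] 2.858220043282073 0.22653173343306798
[0.32 0.97 0.42 1.89] [[405.0, 134.0, 595.0], [762.0, 252.0, 447.0], [429.0, 142.0, 152.0]]
[ 0.42  0.51 -0.2   1.23] [[233.0, 104.0, 752.0], [550.0, 246.0, 546.0], [399.0, 178.0, 119.0]]
[ 0.64  0.22 -1.02 -0.46] [[95.0, 71.0, 805.0], [252.0, 187.0, 452.0], [513.0, 382.0, 129.0]]
[-0.77  0.4  -0.55  0.62] [[147.0, -143.0, 777.0], [354.0, -344.0, 494.0], [355.0, -344.0, 36.0]]
[-0.77  0.17  0.12  1.52] [[67.0, -65.0, 810.0], [355.0, -344.0, 860.0], [355.0, -344.0, 402.0]]
[0.15 0.14 0.11 1.54] [[77.0, 12.0, 812.0], [472.0, 71.0, 870.0], [473.0, 71.0, 412.0]]
```

Run:
```python
from h import *
from scipy.optimize import least_squares
def tri(a,b,z=200):
    r=least_squares(lambda P:np.r_[proj('top',P)[0]-a,proj('scene',P)[0]-b],[700,200,z]);return r.x.round(0),round(r.cost,1)
print('bottle',tri((141,72),(221,73)),'can',tri((192,60),(257,80)))
vs=(403.1,-285.3,-1.123)
M=R.from_euler('x',np.pi)
for off in (10,20,30,40):
  for t in (.9,1.0,1.1,1.2):
    for z in (50,62):
      Rs=R.from_euler('z',0)*R.from_euler('y',t); g=np.array([460-off,294,z])-Rs.apply([102,0,-42]); tcp=g+Rs.apply([0,0,-19])
      qa=solve_ik(tcp.tolist(),(Rs*M*R.from_euler('z',np.pi)).as_euler('xyz').tolist())
      Rs=R.from_euler('z',np.pi)*R.from_euler('y',t); g=np.array([460+off,294,z])-Rs.apply([102,0,-42]); tcp=g+Rs.apply([0,0,-19])
      qb=solve_ik(tcp.tolist(),(Rs*M).as_euler('xyz').tolist())
      print(off,t,z,None if qa is None else qa.round(2) if hasattr(qa,'round') else np.round(qa,2),None if qb is None else np.round(qb,2))
```

```text
bottle (array([818., 255., 237.]), np.float64(0.0)) can (array([861., 138., 210.]), np.float64(0.4))
10 0.9 50 [0.31 1.03 0.5  1.92 0.24 0.2 ] [ 0.67  0.23 -1.06 -0.5  -0.51  0.46]
10 0.9 62 [0.31 1.02 0.51 1.94 0.24 0.2 ] [ 0.67  0.2  -1.05 -0.45 -0.51  0.46]
10 1.0 50 [0.3  1.14 0.67 2.08 0.25 0.17] [ 0.73  0.3  -1.15 -0.73 -0.59  0.45]
10 1.0 62 [0.3  1.13 0.68 2.09 0.25 0.17] [ 0.73  0.26 -1.13 -0.68 -0.59  0.45]
10 1.1 50 None [ 0.78  0.41 -1.23 -1.01 -0.68  0.42]
10 1.1 62 None [ 0.78  0.36 -1.22 -0.96 -0.68  0.42]
10 1.2 50 None [ 0.83  0.57 -1.29 -1.34 -0.76  0.38]
10 1.2 62 None [ 0.83  0.51 -1.29 -1.28 -0.76  0.38]
20 0.9 50 [0.32 1.   0.46 1.9  0.25 0.2 ] [ 0.66  0.24 -1.05 -0.5  -0.5   0.45]
20 0.9 62 [0.32 0.99 0.47 1.92 0.25 0.2 ] [ 0.66  0.21 -1.03 -0.46 -0.5   0.45]
20 1.0 50 [0.3  1.12 0.61 2.05 0.26 0.17] [ 0.71  0.31 -1.13 -0.74 -0.58  0.43]
20 1.0 62 [0.3  1.11 0.62 2.06 0.26 0.17] [ 0.71  0.27 -1.12 -0.69 -0.58  0.43]
20 1.1 50 None [ 0.76  0.41 -1.21 -1.01 -0.66  0.41]
20 1.1 62 None [ 0.76  0.37 -1.21 -0.96 -0.66  0.41]
20 1.2 50 None [ 0.81  0.57 -1.28 -1.34 -
[... 428 characters left out ...]
64  0.39]
30 1.1 62 None [ 0.74  0.37 -1.19 -0.96 -0.64  0.39]
30 1.2 50 None [ 0.79  0.57 -1.27 -1.34 -0.72  0.35]
30 1.2 62 None [ 0.79  0.52 -1.27 -1.28 -0.72  0.35]
40 0.9 50 [0.33 0.96 0.37 1.85 0.25 0.21] [ 0.63  0.26 -1.02 -0.51 -0.48  0.42]
40 0.9 62 [0.33 0.95 0.38 1.87 0.25 0.21] [ 0.63  0.23 -1.   -0.46 -0.48  0.42]
40 1.0 50 [0.31 1.07 0.51 1.99 0.26 0.17] [ 0.67  0.32 -1.11 -0.74 -0.55  0.41]
40 1.0 62 [0.31 1.06 0.52 2.01 0.26 0.17] [ 0.67  0.28 -1.1  -0.69 -0.55  0.41]
40 1.1 50 None [ 0.72  0.42 -1.19 -1.02 -0.63  0.38]
40 1.1 62 None [ 0.72  0.38 -1.18 -0.96 -0.63  0.38]
40 1.2 50 None [ 0.77  0.57 -1.26 -1.34 -0.7   0.34]
40 1.2 62 None [ 0.77  0.52 -1.25 -1.28 -0.7   0.34]
```

Run:
```python
from h import *
t=cv2.imread('pics/top0.png');s=cv2.imread('pics/scene0.png')
save(s,'pics/s_g.png',(310,205),(40,50),8)
save(t,'pics/t_g.png',(335,215),(40,50),8)
a=cv2.imread('pics/s_g.png');b=cv2.imread('pics/t_g.png');cv2.imwrite('pics/g.png',cv2.resize(np.hstack([a,b]),(768,480)))
```

```text
pics/s_g.png origin 270 155 scale 8
pics/t_g.png origin 295 165 scale 8
```

View pics/g.png

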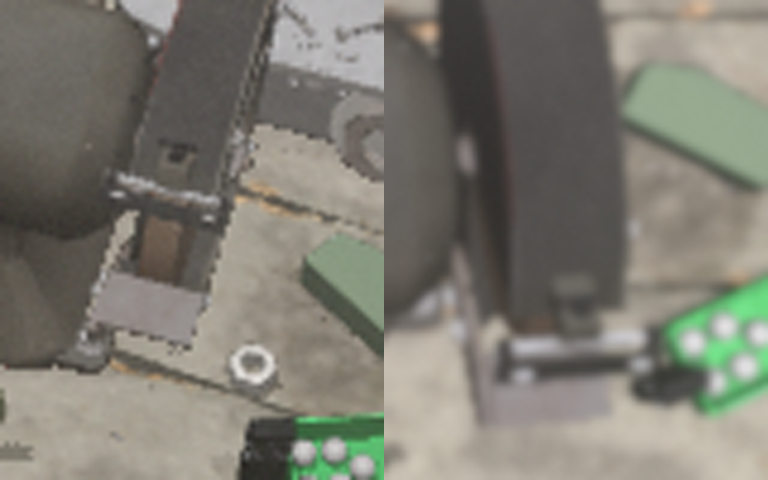

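Run:
```python
from h import *
from scipy.optimize import least_squares
def tri(a,b,z=200):
    r=least_squares(lambda P:np.r_[proj('top',P)[0]-a,proj('scene',P)[0]-b],[400,-200,z]);return r.x.round(0),round(r.cost,1)
print(tri((350.4,237),(315.4,198)), 'shelf near right corner',tri((342,251.5),(309,227)),'guard low right',tri((344.5,228),(318,193)))
```

```text
(array([ 428., -224.,  261.]), np.float64(0.0)) shelf near right corner (array([ 391., -227.,  159.]), np.float64(0.0)) guard low right (array([ 450., -218.,  250.]), np.float64(5.2))
```

```bash
cat >> h.py <<'E'
LEAN=0.05; GP=np.array([8.,0,0]); M1=R.from_euler('x',np.pi)*R.from_euler('z',np.pi)
def pose(yaw,tilt=0,lip=None,grip=None):
    Rs=R.from_euler('z',yaw)*R.from_euler('y',tilt)
    g=np.array(grip,float) if grip is not None else np.array(lip,float)-Rs.apply([102,0,-42])
    Rt=Rs*R.from_euler('y',LEAN)*M1
    tcp=g+Rs.apply(GP)+Rt.apply([0,0,19])
    return tcp.tolist(),Rt.as_euler('xyz').tolist()
def st(msg=''):
    s=bot.get_state();print(msg,'t',round(s['t'],1),'tcp',s['tcp_pos'].round(1),'rpy',s['orientation'].round(3),'F',s['contact_force'].round(1),'open',round(s['opening'],3));return s
VS=(403.1,-285.3,-1.123)
E
python3 - <<'E'
from h import *
bot.grip(0.5,60)
p,o=pose(VS[2],grip=(VS[0],VS[1],400))
s=bot.get_state(); q=solve_ik(p,o);print(q)
bot.movel([155,527,370],max_speed=250); st()
bot.move_ptp(p,o); st('above')
im=imaging.capture('top');save(im,'pics/t1.png',(365,235),(70,55),5)
E
```

```text
[-0.78196701  0.22035365  0.12903505  1.5266026   0.01671685  0.34063902]
 t 1.4 tcp [154.8 526.6 368.8] rpy [-3.14  -0.     2.855] F [-0.6 -0.2 -0.8] open 0.503
above t 4.5 tcp [ 406.5 -291.1  381.1] rpy [ 3.141 -0.05   2.02 ] F [-0.2 -0.9  0. ] open 0.499
pics/t1.png origin 295 180 scale 5
```

View pics/t1.png

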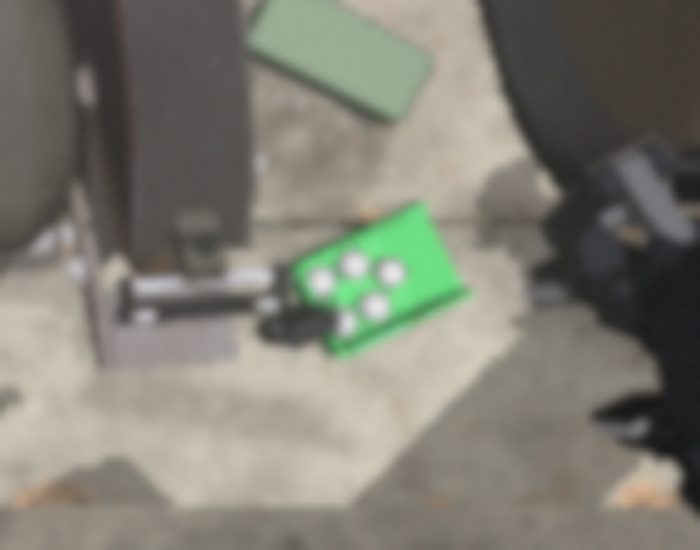

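Run:
```python
from h import *
print(ray('top',[[403,237],[418,262]],385).round(), proj('top',[[406.5,-291.1,381.1]]))
```

```text
[[ 428. -292.  385.]
 [ 382. -318.  385.]] [[401.90819569 248.71718783]]
```

Run:
```python
from h import *
p,o=pose(VS[2],grip=(VS[0],VS[1],125))
bot.movel(p,o,max_speed=200,threshold=12); st()
a=imaging.capture('top');b=imaging.capture('scene')
save(a,'pics/t2.png',(370,240),(40,40),9);save(b,'pics/s2.png',(330,235),(40,40),9)
a=cv2.imread('pics/t2.png');b=cv2.imread('pics/s2.png')
for n,i,o in(('top',a,(330,200)),('scene',b,(290,195))):
    for P in ([p,]):
        c=tuple(((proj(n,P)[0]-o)*9).astype(int));cv2.circle(i,c,4,(0,0,255),-1)
cv2.imwrite('pics/ts2.png',cv2.resize(np.hstack([a,b]),(800,400)))
```

```text
t 6.0 tcp [ 406.7 -292.2  106.9] rpy [ 3.141 -0.048  2.019] F [ 0.1 -0.3 -0.5] open 0.503
pics/t2.png origin 330 200 scale 9
pics/s2.png origin 290 195 scale 9
```

View pics/ts2.png

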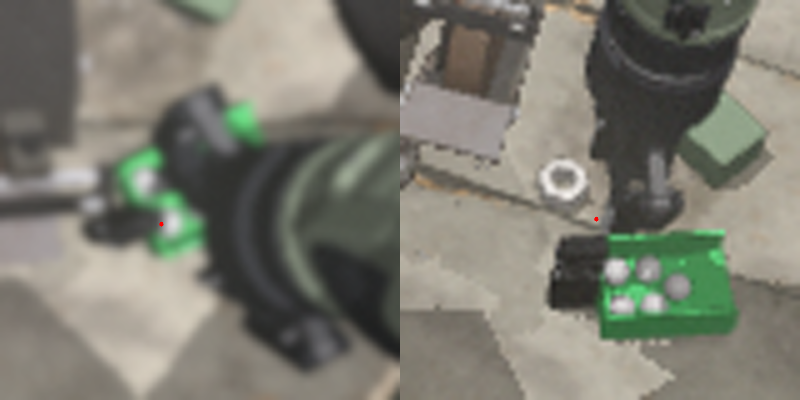

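Run:
```python
from h import *
s=st(); Rt=R.from_euler('xyz',s['orientation']); p=s['tcp_pos']
a=cv2.imread('pics/t2.png');b=cv2.imread('pics/s2.png')
for n,i,o in(('top',a,(330,200)),('scene',b,(290,195))):
    for L,col in(((0,21,-6),(0,0,255)),((0,-21,-6),(255,0,0)),((0,35,-6),(0,255,255)),((0,-35,-6),(255,255,0)),((0,0,-73),(255,0,255)),((38,42,-73),(0,255,0)),((-38,42,-73),(0,255,0)),((38,-42,-73),(0,255,0)),((-38,-42,-73),(0,255,0)),((0,0,-200),(255,255,255))):
        P=p+Rt.apply(L); c=tuple(((proj(n,P)[0]-o)*9).astype(int));cv2.circle(i,c,7,col,-1)
cv2.imwrite('pics/ts3.png',cv2.resize(np.hstack([a,b]),(800,400)))
```

```text
t 6.1 tcp [ 406.7 -292.2  106.9] rpy [ 3.141 -0.048  2.019] F [-0.6  0.  -0.7] open 0.499
```

View pics/ts3.png

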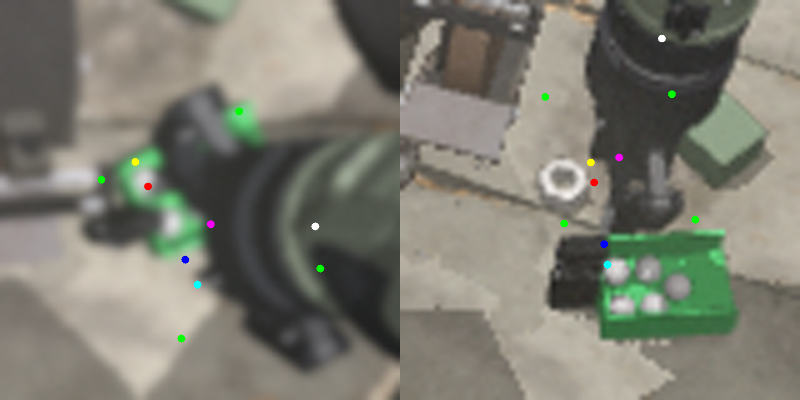

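Run:
```python
from h import *
b=imaging.capture('scene');save(b,'pics/s4.png',(330,230),(35,30),11)
b=imaging.capture('top');save(b,'pics/t4.png',(370,235),(40,35),10)
```

```text
pics/s4.png origin 295 200 scale 11
pics/t4.png origin 330 200 scale 10
```

View pics/s4.png

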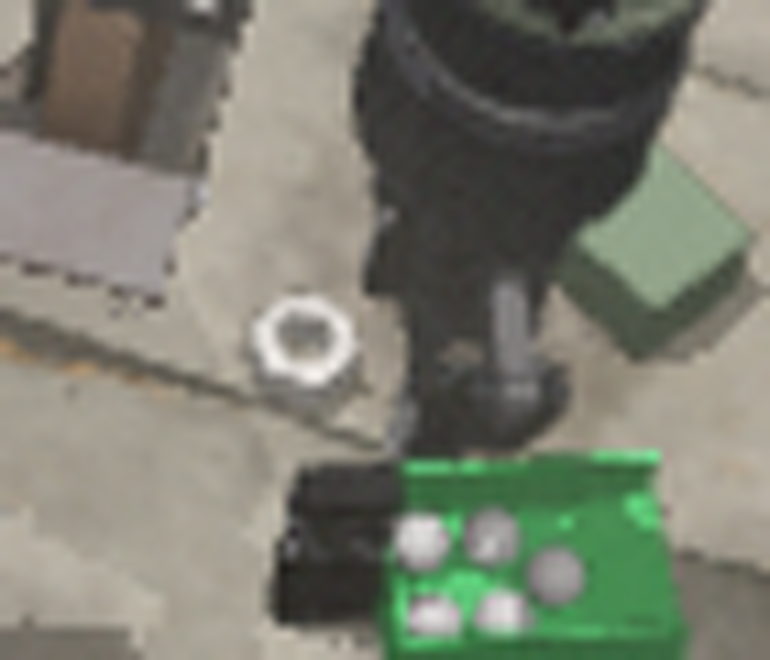

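View pics/t4.png

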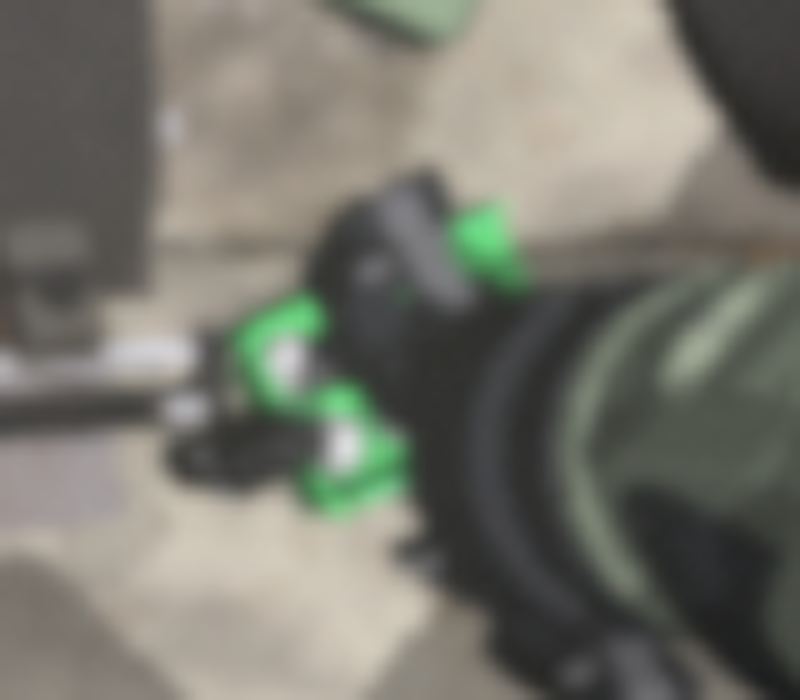

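Run:
```python
from h import *
from scipy.optimize import least_squares
def tri(a,b,z=100):
    r=least_squares(lambda P:np.r_[proj('top',P)[0]-a,proj('scene',P)[0]-b],[400,-290,z]);return r.x.round(0),round(r.cost,1)
print('near finger tip edge',tri((369.5,255.5),(331,240.5)))
p=np.array([406.7,-292.2,106.9]);Rt=R.from_euler('xyz',[3.141,-.048,2.019])
for x in(-11,11):
    for y in(-21,-35,21,35): print(x,y,(p+Rt.apply([x,y,-6])).round())
```

```text
near finger tip edge (array([ 381., -299.,  144.]), np.float64(0.1))
-11 -21 [ 393. -311.  112.]
-11 -35 [ 380. -318.  112.]
-11 21 [ 431. -293.  112.]
-11 35 [ 443. -287.  112.]
11 -21 [ 383. -292.  113.]
11 -35 [ 371. -298.  113.]
11 21 [ 421. -273.  113.]
11 35 [ 434. -267.  113.]
```

Run:
```python
from h import *
p,o=pose(VS[2],grip=(VS[0],VS[1],57))
print(bot.movel(p,o,max_speed=60,threshold=8)); st()
b=imaging.capture('scene');save(b,'pics/s5.png',(330,240),(35,30),11)
b=imaging.capture('top');save(b,'pics/t5.png',(370,235),(40,35),10)
```

```text
False
 t 7.5 tcp [ 406.4 -291.9   38.4] rpy [ 3.141 -0.049  2.019] F [ 0.4 -0.8 -0.6] open 0.496
pics/s5.png origin 295 210 scale 11
pics/t5.png origin 330 200 scale 10
```

View pics/s5.png

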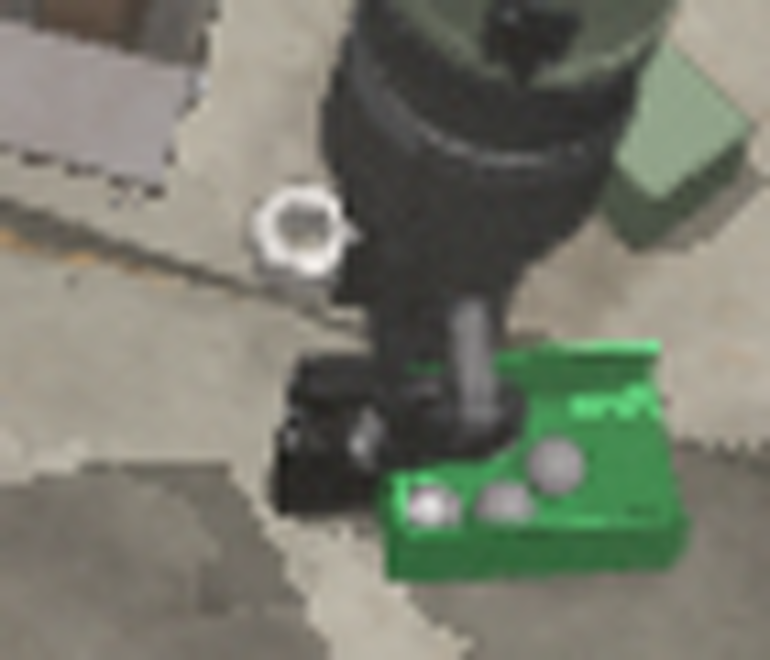

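View pics/t5.png

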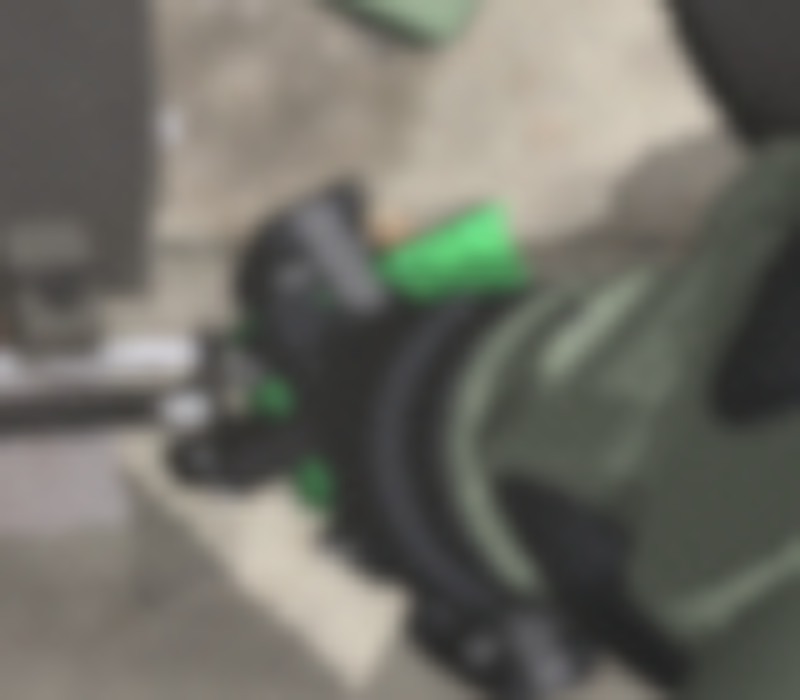

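```bash
sed -i 's/GP=np.array(\[8.,0,0\])/GP=np.array([3.,0,0])/' h.py
python3 - <<'E'
from h import *
p,o=pose(VS[2],grip=(VS[0],VS[1],55))
print(bot.movel(p,o,max_speed=60,threshold=8)); st()
bot.grip(0.0,70); s=st('gripped'); print('width',85*s['opening'])
b=imaging.capture('scene');save(b,'pics/s6.png',(330,240),(35,30),11)
E
```

```text
False
 t 7.9 tcp [ 403.6 -286.6   35.9] rpy [-3.141 -0.051  2.019] F [ 0.1  0.3 -0.2] open 0.494
gripped t 8.3 tcp [ 404.4 -287.1   36.3] rpy [ 3.141 -0.05   2.019] F [1.1 1.3 3.7] open 0.132
width 11.227963774450059
pics/s6.png origin 295 210 scale 11
```

View pics/s6.png

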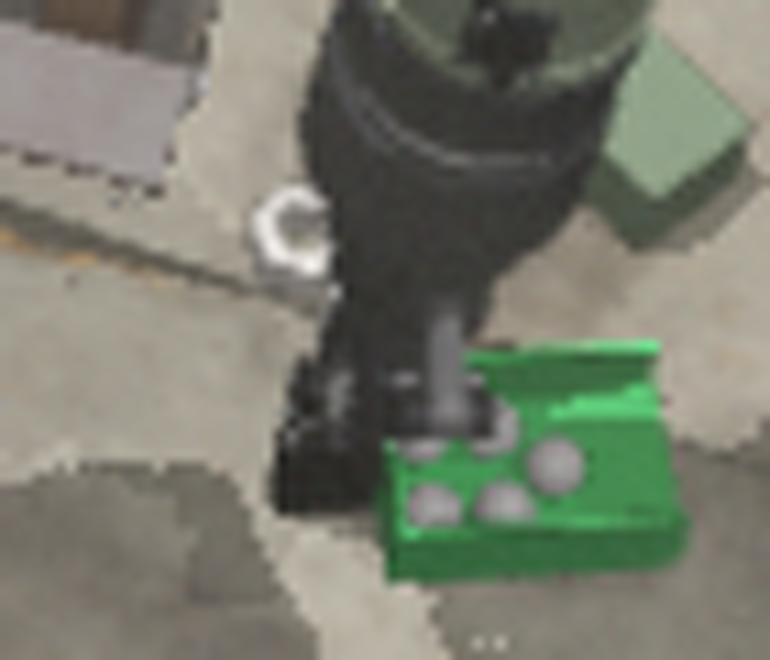

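Run:
```python
from h import *
for z,v in((95,60),(420,200)):
    p,o=pose(VS[2],grip=(VS[0],VS[1],z)); bot.movel(p,o,max_speed=v); s=st()
a=imaging.capture('top');b=imaging.capture('scene')
save(a,'pics/t7.png',(390,240),(60,50),8);save(b,'pics/s7.png',(350,180),(70,70),6)
a=cv2.imread('pics/t7.png');b=cv2.imread('pics/s7.png')
cv2.imwrite('pics/ts7.png',np.hstack([cv2.resize(a,(400,333)),cv2.resize(b,(333,333))]))
```

```text
t 9.1 tcp [ 403.8 -287.    75.9] rpy [-3.142 -0.05   2.019] F [-0.5  0.6 -2. ] open 0.136
 t 10.9 tcp [ 403.7 -286.8  400.2] rpy [-3.141 -0.052  2.019] F [ 0.4 -0.5 -3.7] open 0.134
pics/t7.png origin 330 190 scale 8
pics/s7.png origin 280 110 scale 6
```

View pics/ts7.png

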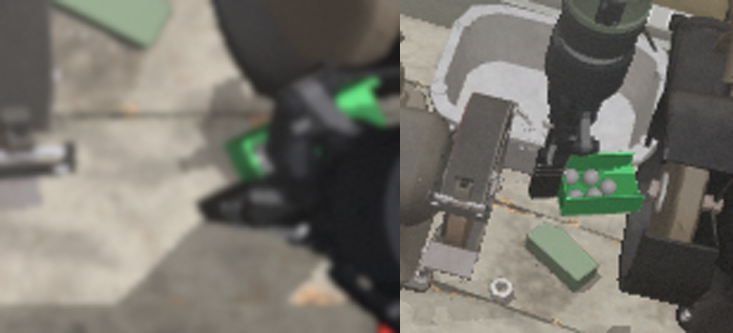

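Run:
```python
from h import *
p,o=pose(0,lip=(425,294,378)); bot.movel(p,o,max_speed=220); st()
p,o=pose(0,lip=(425,294,110)); bot.movel(p,o,max_speed=150); st()
a=imaging.capture('top');b=imaging.capture('scene')
save(a,'pics/t8.png',(150,225),(50,50),6);save(b,'pics/s8.png',(175,185),(50,50),6)
a=cv2.imread('pics/t8.png');b=cv2.imread('pics/s8.png')
for n,i,o in(('top',a,(100,175)),('scene',b,(125,135))):
    for P in ([425,294,110],[425,265,110],[425,323,110]):
        c=tuple(((proj(n,P)[0]-o)*6).astype(int));cv2.circle(i,c,3,(0,0,255),-1)
cv2.imwrite('pics/ts8.png',np.hstack([cv2.resize(a,(400,400)),cv2.resize(b,(400,400))]))
```

```text
t 13.8 tcp [325.2 293.5 401.1] rpy [-3.141 -0.05   3.141] F [ 0.1  0.1 -1.7] open 0.132
 t 15.8 tcp [325.5 294.3 133.6] rpy [ 3.141 -0.049 -3.142] F [-0.3 -0.4 -3.1] open 0.135
pics/t8.png origin 100 175 scale 6
pics/s8.png origin 125 135 scale 6
```

View pics/ts8.png

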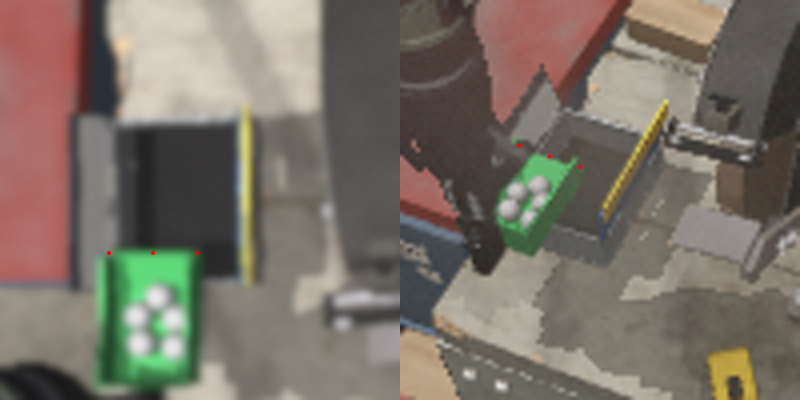

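Run:
```python
from h import *
W=[(t,64-12*max(0,t-.4)/.55) for t in (.15,.3,.4,.5,.6,.7,.8,.9,.95)]
for t,z in W: assert solve_ik(*pose(0,t,lip=(425,294,z))) is not None,t
p,o=pose(0,lip=(425,294,64)); bot.movel(p,o,max_speed=80); st()
for t,z in W:
    p,o=pose(0,t,lip=(425,294,z)); bot.movel(p,o,max_speed=40 if t<.35 else 25)
st('tipped'); bot.dwell(.6)
a=imaging.capture('top');b=imaging.capture('scene')
save(a,'pics/t9.png',(150,225),(50,50),6);save(b,'pics/s9.png',(175,185),(50,50),6)
a=cv2.imread('pics/t9.png');b=cv2.imread('pics/s9.png')
cv2.imwrite('pics/ts9.png',np.hstack([cv2.resize(a,(400,400)),cv2.resize(b,(400,400))]))
```

```text
t 16.6 tcp [325.3 294.1  87.2] rpy [ 3.141 -0.05  -3.142] F [-0.6 -0.2 -2. ] open 0.133
tipped t 21.1 tcp [385.6 294.1 146.5] rpy [ 3.142 -0.999 -3.142] F [ 0.6  1.1 -1.4] open 0.132
pics/t9.png origin 100 175 scale 6
pics/s9.png origin 125 135 scale 6
```

View pics/ts9.png

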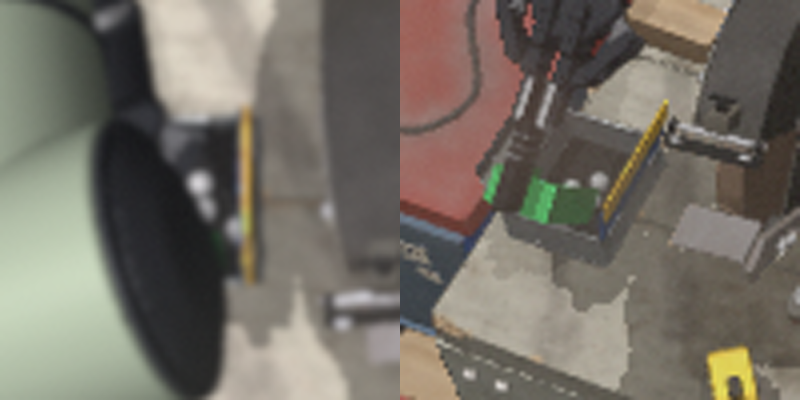

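Run:
```python
from h import *
for t,z in((.75,62),(.55,66),(.35,68),(.17,70),(0,72)):
    p,o=pose(0,t,lip=(425,294,z)); bot.movel(p,o,max_speed=90)
p,o=pose(0,0,lip=(425,294,140)); bot.movel(p,o,max_speed=150);st()
a=imaging.capture('top');b=imaging.capture('scene')
save(a,'pics/t10.png',(150,225),(50,50),6);save(b,'pics/s10.png',(175,185),(50,50),6)
a=cv2.imread('pics/t10.png');b=cv2.imread('pics/s10.png')
cv2.imwrite('pics/ts10.png',np.hstack([cv2.resize(a,(400,400)),cv2.resize(b,(400,400))]))
```

```text
t 24.1 tcp [326.  294.  162.6] rpy [-3.141 -0.05   3.141] F [-0.1  0.6 -1.8] open 0.136
pics/t10.png origin 100 175 scale 6
pics/s10.png origin 125 135 scale 6
```

View pics/ts10.png

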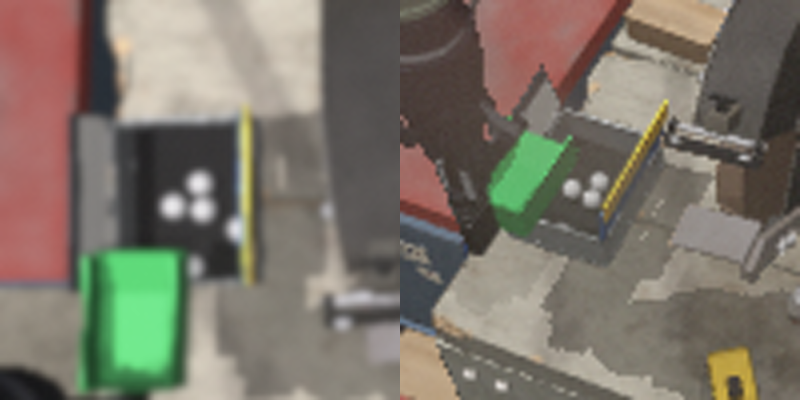

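Run:
```python
from h import *
y=-np.pi/2
p,o=pose(y,grip=(348,300,190)); bot.movel(p,o,max_speed=120); st()
p,o=pose(y,grip=(348,300,66)); bot.movel(p,o,max_speed=120); st()
p,o=pose(y,grip=(348,300,50)); print(bot.movel(p,o,max_speed=25,threshold=3)); s=st()
bot.grip(0.45); st()
a=imaging.capture('top');b=imaging.capture('scene')
save(a,'pics/t11.png',(160,235),(60,50),6);save(b,'pics/s11.png',(185,205),(50,50),6)
a=cv2.imread('pics/t11.png');b=cv2.imread('pics/s11.png')
cv2.imwrite('pics/ts11.png',np.hstack([cv2.resize(a,(480,400)),cv2.resize(b,(320,320)) if 0 else cv2.resize(b,(400,400))[:, :320]]))
```

```text
t 26.0 tcp [347.9 297.9 170.9] rpy [-3.141 -0.05   1.571] F [-0.3  0.8 -1.4] open 0.135
 t 27.1 tcp [348.5 298.3  47.6] rpy [ 3.141 -0.051  1.571] F [ 0.1 -0.9 -1.5] open 0.133
True
 t 27.6 tcp [348.6 298.2  36.2] rpy [ 3.14  -0.051  1.571] F [-0.3 -0.4  3.6] open 0.129
 t 28.0 tcp [347.4 297.8  35.7] rpy [-3.141 -0.05   1.571] F [ 0.4 -0.1 -0.3] open 0.447
pics/t11.png origin 100 185 scale 6
pics/s11.png origin 135 155 scale 6
```

View pics/ts11.png

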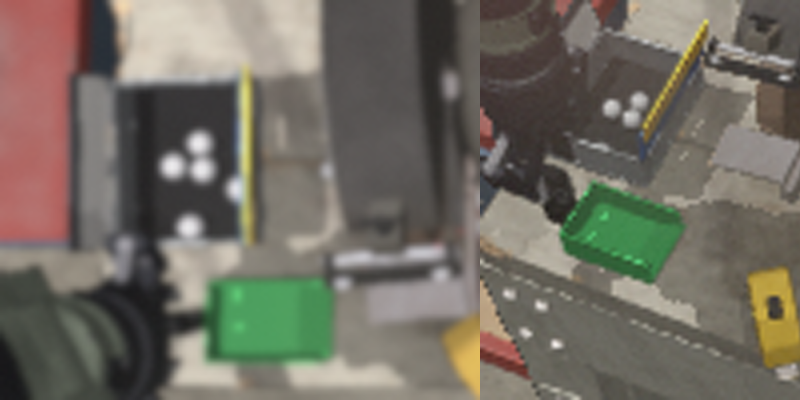

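Run:
```python
from h import *
y=-np.pi/2
p,o=pose(y,grip=(348,300,200)); bot.movel(p,o,max_speed=200); bot.grip(0.0,40); st()
O=[np.pi,0,np.pi/2]
print([None if q is None else np.round(q,2) for q in (solve_ik([460,384,200],O),solve_ik([460,384,76],O),solve_ik([460,311,45],O))])
bot.movel([460,384,190],O,max_speed=220); st()
a=imaging.capture('top');b=imaging.capture('scene')
save(a,'pics/t12.png',(160,235),(60,50),6);save(b,'pics/s12.png',(185,190),(60,50),6)
a=cv2.imread('pics/t12.png');b=cv2.imread('pics/s12.png')
cv2.imwrite('pics/ts12.png',np.hstack([cv2.resize(a,(400,333)),cv2.resize(b,(400,333))]))
```

```text
t 29.4 tcp [347.9 297.8 180.7] rpy [-3.141 -0.05   1.571] F [0.1 0.4 0.1] open -0.003
[array([ 0.57,  0.42, -0.05,  1.11,  0.  ,  2.14]), array([ 0.57,  0.52, -0.22,  0.83,  0.  ,  2.14]), array([ 0.46,  0.48, -0.38,  0.71,  0.  ,  2.03])]
 t 30.2 tcp [459.1 383.4 189.5] rpy [-3.140e+00  1.000e-03  1.571e+00] F [-0.1 -0.4 -0.8] open 0.0
pics/t12.png origin 100 185 scale 6
pics/s12.png origin 125 140 scale 6
```

View pics/ts12.png

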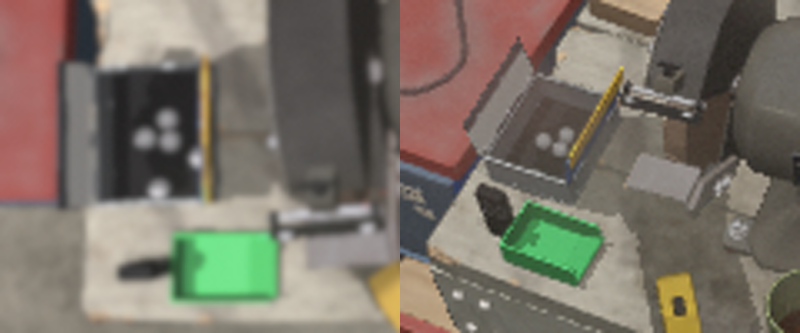

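Run:
```python
from h import *
O=[np.pi,0,np.pi/2]
print('down',bot.movel([460,384,77],O,max_speed=150,threshold=10)); st()
print(bot.movel([460,357,79],O,max_speed=80,threshold=25)); st('contact')
yh,zh,r=342,45,40
for th in(1.35,1.15,.95,.75,.55,.38):
    hit=bot.movel([460,yh+11-r*np.cos(th)+1*np.sin(th),zh+r*np.sin(th)+1],O,max_speed=90,threshold=25); s=st(f'{th}')
    if hit: print('HIT');break
a=imaging.capture('top');b=imaging.capture('scene')
save(a,'pics/t13.png',(160,235),(60,50),6);save(b,'pics/s13.png',(165,170),(60,50),6)
a=cv2.imread('pics/t13.png');b=cv2.imread('pics/s13.png')
cv2.imwrite('pics/ts13.png',np.hstack([cv2.resize(a,(400,333)),cv2.resize(b,(400,333))]))
```

```text
down False
 t 31.2 tcp [460.6 384.3  78. ] rpy [ 3.140e+00 -1.000e-03  1.571e+00] F [-0.4  0.1  0.2] open -0.001
False
contact t 31.7 tcp [460.3 356.5  79.4] rpy [ 3.141 -0.     1.57 ] F [ 1.   0.3 -0.2] open -0.004
1.35 t 32.0 tcp [460.3 345.   85.5] rpy [ 3.141 -0.     1.57 ] F [ 0.1  1.1 -1.5] open -0.003
1.15 t 32.3 tcp [459.6 337.1  82.1] rpy [-3.141  0.     1.57 ] F [-0.2  0.8  0.8] open -0.004
0.95 t 32.5 tcp [459.6 330.   78.1] rpy [-3.141  0.     1.57 ] F [ 0.1  0.1 -0.4] open -0.0
0.75 t 32.8 tcp [459.6 323.9  72.8] rpy [-3.141  0.     1.57 ] F [-0.8  0.1 -0. ] open -0.001
0.55 t 33.0 tcp [459.5 319.   66.5] rpy [-3.141  0.     1.57 ] F [-0.4  0.7 -0.8] open -0.002
0.38 t 33.3 tcp [459.6 315.9  60.4] rpy [-3.141  0.     1.571] F [-1.4 -0.2  0.3] open 0.003
pics/t13.png origin 100 185 scale 6
pics/s13.png origin 105 120 scale 6
```

View pics/ts13.png

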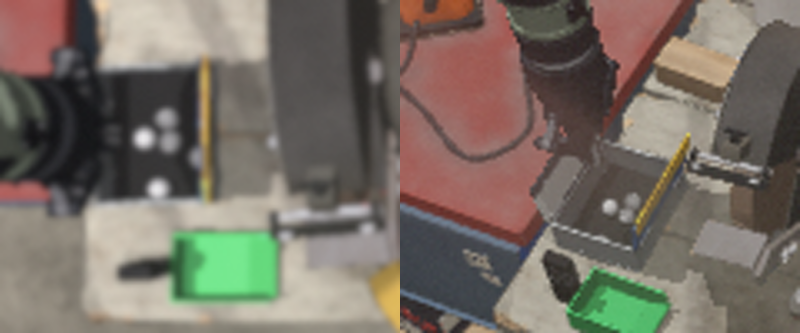

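Run:
```python
from h import *
b=imaging.capture('scene');a=imaging.capture('top')
save(b,'pics/s14.png',(165,170),(40,40),10);save(a,'pics/t14.png',(140,225),(40,40),10)
b=cv2.imread('pics/s14.png');a=cv2.imread('pics/t14.png')
for n,i,o in(('scene',b,(125,130)),('top',a,(100,185))):
    for th,c in((0.38,(0,0,255)),(1.0,(0,255,255)),(1.7,(0,255,0))):
        q=(proj(n,[[400,342,43],[400,342-52*np.cos(th),43+52*np.sin(th)],[520,342-52*np.cos(th),43+52*np.sin(th)],[520,342,43]])-o)*10
        cv2.polylines(i,[q.astype(int)],False,c,1)
    c=tuple(((proj(n,[459.6,316,60.4])[0]-o)*10).astype(int));cv2.circle(i,c,5,(255,0,255),-1)
cv2.imwrite('pics/ts14.png',cv2.resize(np.hstack([b,a]),(800,400)))
```

```text
pics/s14.png origin 125 130 scale 10
pics/t14.png origin 100 185 scale 10
```

View pics/ts14.png

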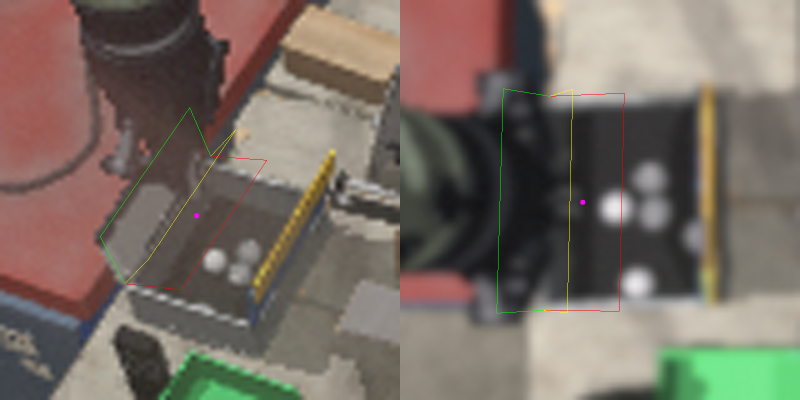

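Run:
```python
from h import *
out=[]
for f in('s14','t14'):
    i=cv2.imread(f'pics/{f}.png').astype(float)/255; i=(np.clip(i*1.0,0,1)**0.45*255).astype(np.uint8); out.append(cv2.resize(i,(400,400)))
cv2.imwrite('pics/ts15.png',np.hstack(out)); 
b=cv2.imread('pics/s14.png')[200:600,150:650].astype(float)/255
cv2.imwrite('pics/s15.png',(cv2.resize(b,(750,600)).clip(0,1)**.5*255).astype(np.uint8))
```

```text
(no output)
```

View pics/ts15.png

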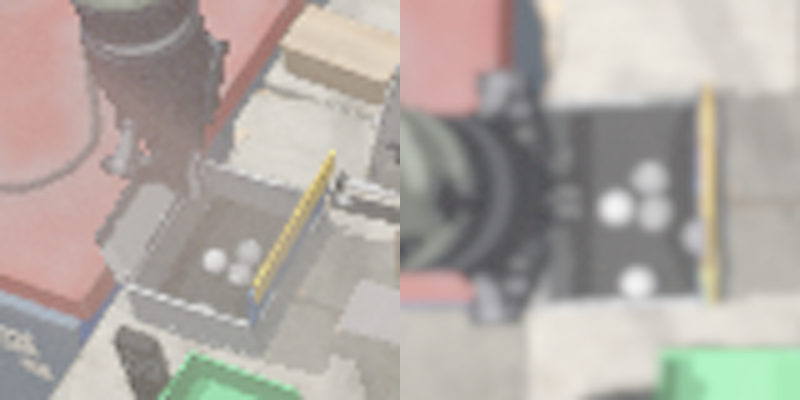

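View pics/s15.png

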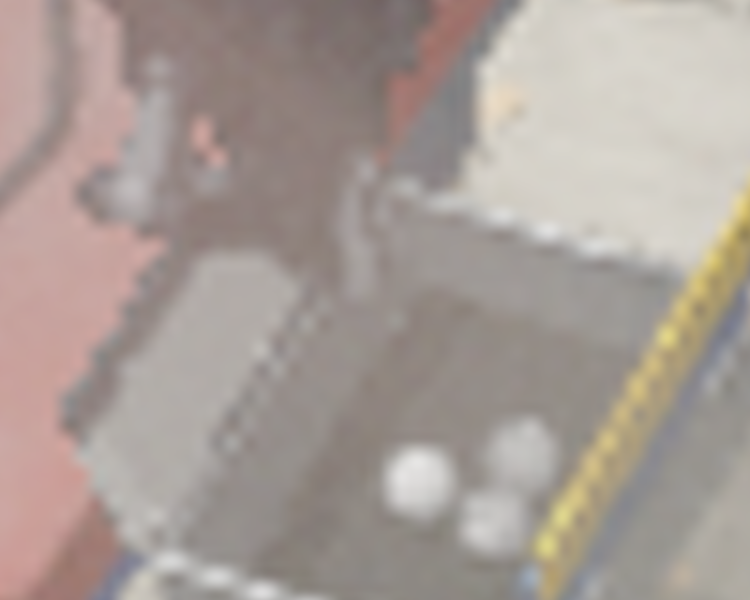

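Run:
```python
from h import *
from scipy.optimize import least_squares
def tri(a,b,z=100):
    r=least_squares(lambda P:np.r_[proj('top',P)[0]-a,proj('scene',P)[0]-b],[400,300,z]);return r.x.round(0),round(r.cost,1)
for a in((133,226),(136,226)):
  for b in((163.7,169.3),(162,168)): print(tri(a,b))
st()
for z in (60,75,90,105): print(z,proj('top',[459.6,316,z]).round(1),proj('scene',[459.6,316,z]).round(1))
```

```text
(array([458., 315.,  86.]), np.float64(0.5))
(array([457., 315.,  93.]), np.float64(0.2))
(array([457., 309.,  88.]), np.float64(0.3))
(array([456., 309.,  95.]), np.float64(2.7))
 t 33.5 tcp [460.1 316.4  61. ] rpy [ 3.141 -0.     1.571] F [-1.1  0.3 -0.7] open 0.002
60 [[136.6 225.5]] [[164.3 173.2]]
75 [[134.7 225.4]] [[163.6 170.6]]
90 [[132.8 225.2]] [[162.8 168. ]]
105 [[130.9 225.1]] [[162.  165.3]]
```

Run:
```python
from h import *
O=[np.pi,0,np.pi/2]
bot.movel([460,318,125],O,max_speed=250)
bot.movel([460,386,125],O,max_speed=250)
print('down',bot.movel([460,386,54],O,max_speed=150,threshold=8)); st()
b=imaging.capture('scene');a=imaging.capture('top')
save(b,'pics/s16.png',(160,165),(40,40),10);save(a,'pics/t16.png',(130,225),(40,40),10)
b=cv2.imread('pics/s16.png');a=cv2.imread('pics/t16.png')
for n,i,o in(('scene',b,(120,125)),('top',a,(90,185))):
    c=tuple(((proj(n,[460,386,54])[0]-o)*10).astype(int));cv2.circle(i,c,5,(255,0,255),-1)
i=cv2.resize(np.hstack([b,a]),(800,400)).astype(float)/255
cv2.imwrite('pics/ts16.png',(i**.6*255).astype(np.uint8))
```

```text
down False
 t 34.9 tcp [460.3 385.6  54.3] rpy [-3.142  0.     1.57 ] F [0.  0.6 0.6] open 0.001
pics/s16.png origin 120 125 scale 10
pics/t16.png origin 90 185 scale 10
```

View pics/ts16.png

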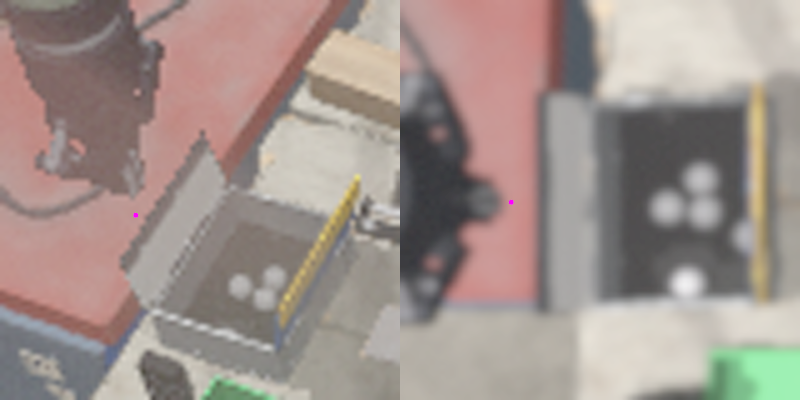

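Run:
```python
from h import *
O=[np.pi,0,np.pi/2]
print(bot.movel([460,357,54],O,max_speed=80,threshold=15)); st('contact')
yh,zh,r=342,45-25,40
for th in(1.35,1.15,.95,.75,.55,.38):
    hit=bot.movel([460,yh+11-r*np.cos(th)+1*np.sin(th),zh+r*np.sin(th)+1],O,max_speed=90,threshold=15); s=st(f'{th}')
    if hit: print('HIT');break
b=imaging.capture('scene');a=imaging.capture('top')
save(b,'pics/s17.png',(160,165),(40,40),10);save(a,'pics/t17.png',(130,225),(40,40),10)
b=cv2.imread('pics/s17.png');a=cv2.imread('pics/t17.png')
i=cv2.resize(np.hstack([b,a]),(800,400)).astype(float)/255
cv2.imwrite('pics/ts17.png',(i**.6*255).astype(np.uint8))
```

```text
False
contact t 35.5 tcp [460.1 356.3  54.2] rpy [-3.142  0.     1.57 ] F [0.7 0.5 0.6] open 0.0
1.35 t 35.8 tcp [460.2 344.9  60.4] rpy [ 3.141 -0.     1.57 ] F [-0.7  0.4 -0.2] open -0.001
1.15 t 36.1 tcp [460.8 336.8  57.8] rpy [3.14e+00 1.00e-03 1.57e+00] F [ 1.8 -2.1  3.5] open -0.001
0.95 t 36.3 tcp [461.2 329.   54.5] rpy [3.139e+00 3.000e-03 1.570e+00] F [ 1.  -5.5 10.4] open -0.002
0.75 t 36.6 tcp [461.4 321.7  49.4] rpy [3.138 0.005 1.569] F [ 0.5 -8.9 10.8] open 0.003
0.55 t 36.8 tcp [459.3 319.3  41.4] rpy [-3.14 -0.    1.57] F [ 0.1  0.1 -0.2] open 0.0
0.38 t 37.1 tcp [459.3 316.2  35.1] rpy [-3.14   0.     1.571] F [-0.2 -0.5 -0.6] open -0.002
pics/s17.png origin 120 125 scale 10
pics/t17.png origin 90 185 scale 10
```

View pics/ts17.png

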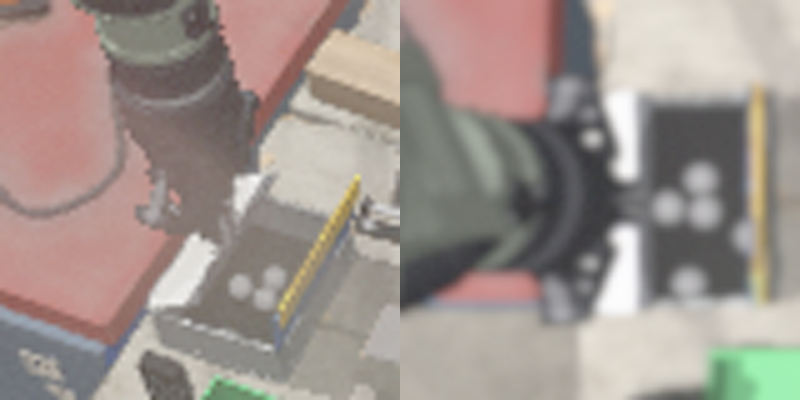

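Run:
```python
from h import *
O=[np.pi,0,np.pi/2]
bot.movel([460,316,75],O,max_speed=200,threshold=15);st('up')
bot.movel([460,326,75],O,max_speed=150,threshold=15);st('side')
print(bot.movel([460,322,24],O,max_speed=60,threshold=12)); st('press')
b=imaging.capture('scene');a=imaging.capture('top')
save(b,'pics/s18.png',(160,165),(40,40),10);save(a,'pics/t18.png',(130,225),(40,40),10)
b=cv2.imread('pics/s18.png');a=cv2.imread('pics/t18.png')
i=cv2.resize(np.hstack([b,a]),(800,400)).astype(float)/255
cv2.imwrite('pics/ts18.png',(i**.6*255).astype(np.uint8))
```

```text
up t 37.5 tcp [461.  316.7  76. ] rpy [ 3.139e+00 -1.000e-03  1.571e+00] F [-0.4 -0.2  0.4] open 0.006
side t 37.8 tcp [459.3 326.4  74.1] rpy [-3.140e+00  1.000e-03  1.572e+00] F [-0.3 -0.2  0.3] open 0.001
False
press t 38.8 tcp [460.2 322.2  24.3] rpy [ 3.141 -0.     1.571] F [-0.   0.1 -0.1] open -0.002
pics/s18.png origin 120 125 scale 10
pics/t18.png origin 90 185 scale 10
```

View pics/ts18.png

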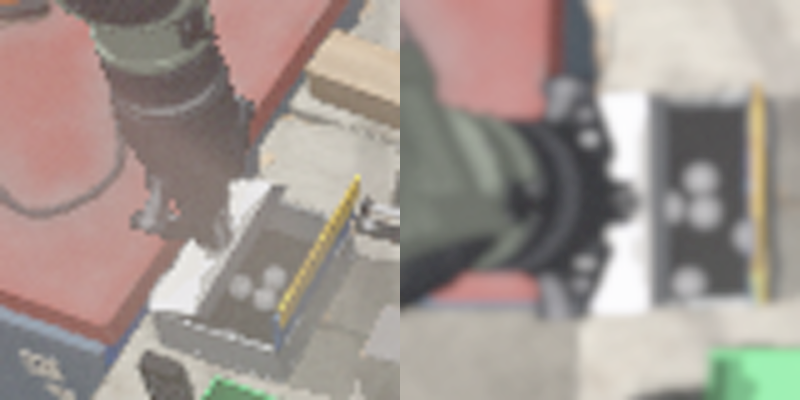

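Run:
```python
from h import *
O=[np.pi,0,np.pi/2]
print(bot.movel([460,318,2],O,max_speed=50,threshold=9)); st('press')
s=bot.get_state();z=s['tcp_pos'][2]
b=imaging.capture('scene');a=imaging.capture('top')
save(b,'pics/s19.png',(160,165),(40,40),10);save(a,'pics/t19.png',(130,225),(40,40),10)
b=cv2.imread('pics/s19.png');a=cv2.imread('pics/t19.png')
i=cv2.resize(np.hstack([b,a]),(800,400)).astype(float)/255
cv2.imwrite('pics/ts19.png',(i**.6*255).astype(np.uint8))
```

```text
True
press t 39.2 tcp [461.1 320.   11.5] rpy [ 3.139e+00 -1.000e-03  1.571e+00] F [-3.3 -1.1 10.5] open -0.002
pics/s19.png origin 120 125 scale 10
pics/t19.png origin 90 185 scale 10
```

View pics/ts19.png

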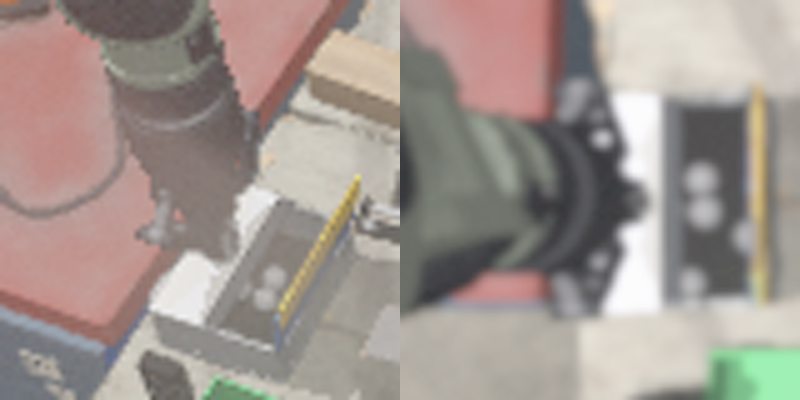

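Run:
```python
from h import *
O=[np.pi,0,np.pi/2]
bot.movel([460,312,25],O,max_speed=100)
bot.movel([460,304,25],O,max_speed=100)
print(bot.movel([460,304,-10],O,max_speed=50,threshold=18)); st('press')
bot.dwell(.15)
bot.movel([460,306,120],O,max_speed=250); st()
b=imaging.capture('scene');a=imaging.capture('top')
save(b,'pics/s20.png',(165,170),(40,40),10);save(a,'pics/t20.png',(140,225),(40,40),10)
b=cv2.imread('pics/s20.png');a=cv2.imread('pics/t20.png')
for n,i,o in(('scene',b,(125,130)),('top',a,(100,185))):
    q=(proj(n,[[400,290,45],[520,290,45]])-o)*10; cv2.polylines(i,[q.astype(int)],False,(0,0,255),1)
i=cv2.resize(np.hstack([b,a]),(800,400)).astype(float)/255
cv2.imwrite('pics/ts20.png',(i**.6*255).astype(np.uint8))
```

```text
True
press t 40.3 tcp [460.6 304.4  11.3] rpy [ 3.140e+00 -1.000e-03  1.571e+00] F [-2.1 -0.9 11.5] open -0.002
 t 41.1 tcp [459.8 306.  119.4] rpy [-3.141  0.     1.571] F [-0.8  1.1  0.4] open 0.0
pics/s20.png origin 125 130 scale 10
pics/t20.png origin 100 185 scale 10
```

View pics/ts20.png

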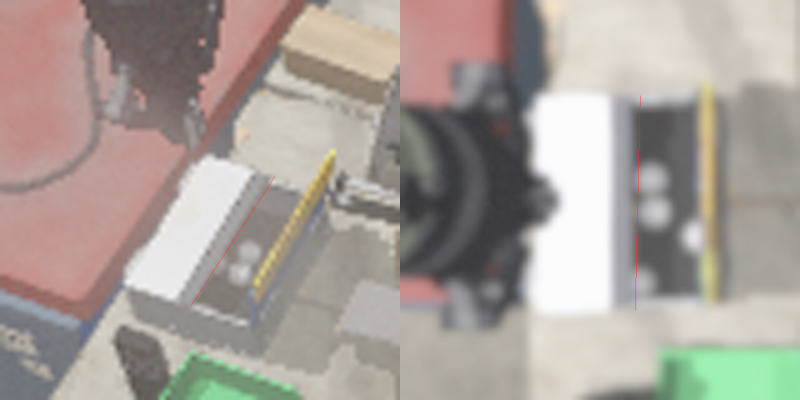

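Run:
```python
from h import *
O=[np.pi,0,np.pi/2]
bot.movel([460,203,120],O,max_speed=200); st()
print('down',bot.movel([460,203,44],O,max_speed=120,threshold=8)); st()
b=imaging.capture('scene');a=imaging.capture('top')
save(b,'pics/s21.png',(175,175),(40,40),10);save(a,'pics/t21.png',(160,225),(40,40),10)
b=cv2.imread('pics/s21.png');a=cv2.imread('pics/t21.png')
i=cv2.resize(np.hstack([b,a]),(800,400)).astype(float)/255
cv2.imwrite('pics/ts21.png',(i**.6*255).astype(np.uint8))
```

```text
t 41.8 tcp [460.  203.3 119.7] rpy [-3.141e+00 -1.000e-03  1.570e+00] F [1.1 0.7 0.9] open 0.002
down False
 t 42.6 tcp [460.4 203.5  44.4] rpy [ 3.141 -0.     1.571] F [-0.4  0.1  1.1] open -0.001
pics/s21.png origin 135 135 scale 10
pics/t21.png origin 120 185 scale 10
```

View pics/ts21.png

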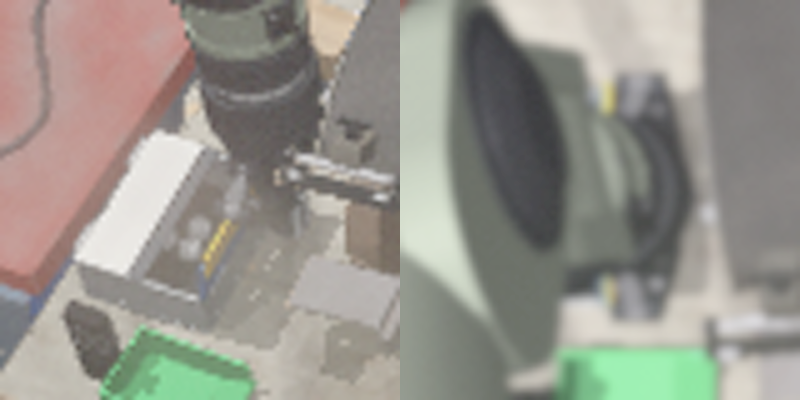

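Run:
```python
from h import *
O=[np.pi,0,np.pi/2]
print(bot.movel([460,232,44],O,max_speed=70,threshold=12)); st('contact')
yh,zh,r=246,45-35,37
for th in(1.35,1.15,.95,.75,.6,.45):
    hit=bot.movel([460,yh-11+r*np.cos(th)-np.sin(th),zh+r*np.sin(th)+1],O,max_speed=90,threshold=12); s=st(f'{th}')
    if hit: print('HIT');break
b=imaging.capture('scene');a=imaging.capture('top')
save(b,'pics/s22.png',(175,175),(40,40),10);save(a,'pics/t22.png',(160,225),(40,40),10)
b=cv2.imread('pics/s22.png');a=cv2.imread('pics/t22.png')
i=cv2.resize(np.hstack([b,a]),(800,400)).astype(float)/255
cv2.imwrite('pics/ts22.png',(i**.6*255).astype(np.uint8))
```

```text
False
contact t 43.3 tcp [459.8 232.5  43.9] rpy [-3.141 -0.     1.572] F [-0.4  0.5  0.1] open -0.0
1.35 t 43.5 tcp [460.2 242.7  47.3] rpy [ 3.141 -0.     1.571] F [-0.3 -0.4 -0.2] open -0.001
1.15 t 43.8 tcp [460.  249.6  44.6] rpy [-3.142 -0.     1.571] F [-1.2  0.  -0.1] open 0.003
0.95 t 44.0 tcp [459.8 256.   40.8] rpy [-3.141 -0.     1.571] F [0.8 0.2 0.1] open -0.0
0.75 t 44.3 tcp [459.7 261.6  35.8] rpy [-3.141  0.     1.571] F [-0.5 -0.7  0.8] open 0.004
0.6 t 44.5 tcp [459.7 265.   31.5] rpy [-3.141  0.     1.571] F [-0.6 -0.4  0.6] open -0.003
0.45 t 44.8 tcp [459.7 267.9  26.7] rpy [-3.141  0.     1.571] F [-0.2 -0.9 -0.1] open 0.003
pics/s22.png origin 135 135 scale 10
pics/t22.png origin 120 185 scale 10
```

View pics/ts22.png

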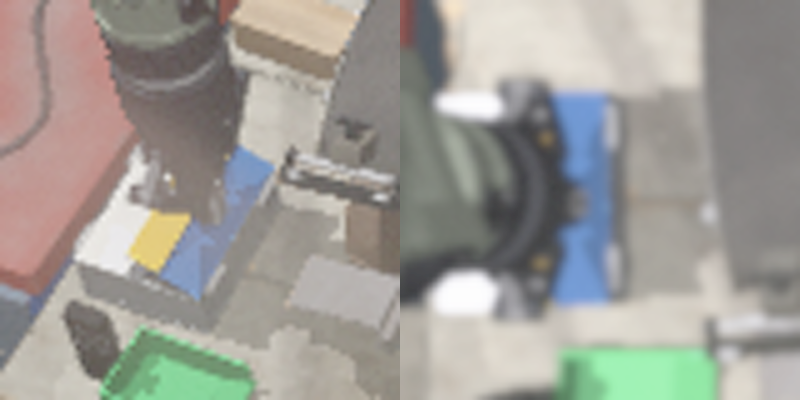

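Run:
```python
from h import *
O=[np.pi,0,np.pi/2]
print(bot.movel([460,268,0],O,max_speed=60,threshold=10)); st('press1')
bot.movel([460,268,35],O,max_speed=150)
bot.movel([460,292,40],O,max_speed=150)
print(bot.movel([460,292,-10],O,max_speed=50,threshold=18)); st('press2')
bot.dwell(.25)
bot.movel([460,292,120],O,max_speed=250)
bot.movel([460,340,200],O,max_speed=250); st()
b=imaging.capture('scene');a=imaging.capture('top')
save(b,'pics/s23.png',(175,175),(40,40),10);save(a,'pics/t23.png',(160,225),(40,40),10)
b=cv2.imread('pics/s23.png');a=cv2.imread('pics/t23.png')
i=cv2.resize(np.hstack([b,a]),(800,400)).astype(float)/255
cv2.imwrite('pics/ts23.png',(i**.6*255).astype(np.uint8))
```

```text
True
press1 t 45.2 tcp [461.3 268.9  11.5] rpy [ 3.139e+00 -2.000e-03  1.571e+00] F [-2.9 -1.5 12.8] open -0.003
True
press2 t 46.5 tcp [460.1 291.9  14.9] rpy [ 3.141 -0.     1.571] F [-3.  -2.2 11.4] open -0.003
 t 47.8 tcp [459.2 339.7 198.3] rpy [-3.140e+00  1.000e-03  1.571e+00] F [ 0.9 -0.   0.3] open -0.0
pics/s23.png origin 135 135 scale 10
pics/t23.png origin 120 185 scale 10
```

View pics/ts23.png

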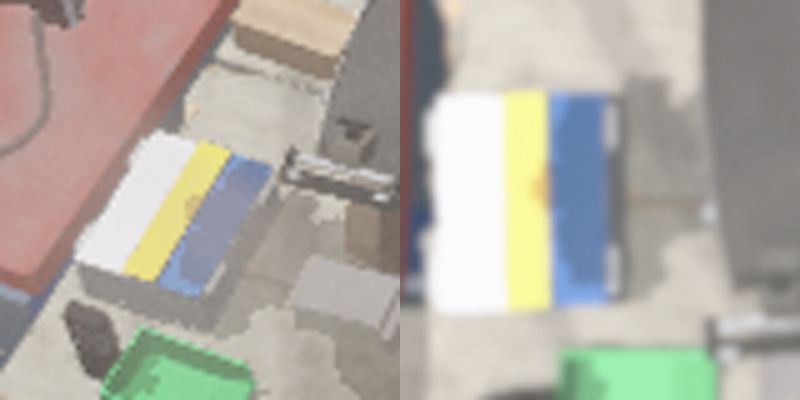

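Run:
```python
from h import *
b=imaging.capture('scene'); cv2.imwrite('pics/final.png',b)
a=cv2.imread('pics/scene0.png')
for n,(x,y,w,h) in dict(buff=(328,200,38,34),nut=(315,222,16,18),wood=(180,128,35,22)).items():
    print(n,np.abs(a[y:y+h,x:x+w].astype(int)-b[y:y+h,x:x+w]).mean().round(1))
```

```text
buff 2.6
nut 2.6
wood 2.7
```

View pics/final.png

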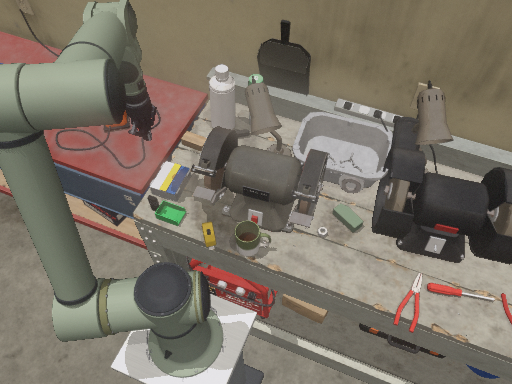

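The final view shows the box closed at about (170,178), the scoop upright at about (168,213), the bystanders where they were, and the arm clear of everything.

```bash
python3 -c "
from bench import bot
print(bot.sign_off()); print(bot.get_state()['t'])"
```

```text
the job is handed in; nothing more can be done
None
the job is handed in; nothing more can be done
```

The job is done and handed in, with the robot's clock at about 48 s of the 72 s allowed.

**Pour:** I gripped the scoop by its black grip and carried it over the grinder. I lowered the lip to about 20 mm above the rim, inside the mouth, and tipped it to 0.95 rad there. The top camera then showed all five balls in the box. The scoop is set down upright in front of the box.

**Lid:** The rebated leaf went down first, then the flanged one. The pictures show the yellow flange lapping over the aluminium.
- **Levelness:** pressing stopped the tool at the same height on the aluminium (11.3 and 11.5 mm) and on the blue plate (11.5 mm). It stopped about 3.5 mm higher on the flange, which matches its extra thickness.
- **Bystanders:** the buffing compound, the nut and the wooden block look unchanged from the first picture. I did not single out the ball bearing.

**What disagreed:**
- **Fingertip height:** the shut fingertips stand about 25 to 35 mm higher than the reported TCP. My first sweep therefore passed over the rebated leaf without touching it. The second caught its edge and slipped off partway down, so I finished with a downward press.
- **Grip on the scoop:** because of that offset, the fingers probably held only the top of the grip. The hold did not slip.

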